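# Unhook the stirring paddle and stand it in the canister

## Task

Take the wooden stirring paddle off its barbed hook and stand it in the stainless canister. Work it off gently by feel (raise it, tilt it and back it out over the barb, never forcing the hook), lower it blade first onto the canister's floor rather than dropping it, and leave the canister and everything else on the counter standing where it is.

Things in the scene. Friction and masses are not known exactly. Their poses are not given: they have to be found in the camera images.
- stand: Fixed steel hook stand: dark base plate 120 x 110 x 14, thin post, dark head block (36 along x, 26 wide, 22 high, centred 185 mm above the origin). Origin on the counter under the post. Its +x axis is level, the way the hook's bar points; z up. More than 15 N on the hook or stand would bend it.
- bar_root (a point): Point on the axis of the hook's round 6 mm steel bar where it leaves the head block, 18 mm along x and 185 mm up from the stand's origin; same axes. The bar runs level along +x to a bend. It is set in or out from day to day, so the bend lies anywhere from 36 to 60 mm out from this point: not measured, feel for it with the paddle. It does not slip under gentle forces.
- bar_line (a point): Another point on the level bar's axis, 10 mm out from bar_root. Beyond the bend the bar rises at 40 degrees above level (still in the plane y = 0) for 24 mm and ends. From that end a barb 4 mm thick points back and up: its highest surface is 7 mm from the rising bar's axis, square to it on the upper side, 15 mm along from the bend. The rising bar's underside is smooth.
- paddle: Flat wooden stirring paddle, 205 tall, 10 thick (its x axis, square to the flat face), 60 to 130 g, hanging upright on the hook. Origin at its centre, 102.5 mm above its bottom edge; z up to the handle's top, y across. Blade: lowest 75 mm, 54 wide. Handle above it 34 wide, solid above the slot for 82 mm: grip it there across the thickness, about 70 mm above the origin.
- paddle_slot (a point): Centre of the rectangular slot through the handle, 14 mm above the paddle's origin, axes as the paddle's. Slot 13 high, 16 wide (y). Its upper edge hangs on the level bar. Upright it cannot pass the rising end; tilted to look along it (handle top leaning back over the post, blade swinging out) it has 1.5 mm to spare above the barb and below the bar.
- paddle_foot (a point): Middle of the paddle's bottom edge, axes as the paddle's.
- canister: Loose round stainless canister, open on top, 94 outside diameter, 110 high, wall 3, floor 4 thick, 450 g. Origin at the centre of its underside, z up.
- bowl: Small white ceramic bowl, 90 across and 40 high, origin under its centre. Leave it alone.
- pot: Aluminium coffee pot on a dark iron ring, 190 high, origin under its centre. Leave it alone.
- mug: White mug, 76 across and 85 high, origin under its centre. Leave it alone.
- jar: Small glass jar with a steel cap, 64 across and 80 high, origin under its centre. Leave it alone.
- spoon: Spoon lying flat on the counter; origin on the counter under it. Leave it alone.
Things that resemble listed ones, but are neither listed nor needed, are in the scene too. What is shaped like the stand but blue or green is not meant.

How it is judged (in metres and radians):
On the way:
1. the paddle is off the hook and held clear of the stand, above the counter (horizontal distance between paddle and stand above 0.15 m and height (world z) of paddle above 0.12 m), for 0.1 s.
At the end, for the whole second after the job is handed in: The paddle stands (it may lean on the rim) blade down in the canister, its bottom edge inside and within 35 mm of the canister's underside, at rest and let go; the canister is upright and within 40 mm of where it was (horizontal distance between paddle_foot and canister below 0.047 m and z of paddle_foot in the frame of canister below 0.035 m and z of paddle in the frame of canister above 0.05 m and angle between canister's own z axis and vertical below 0.1 rad and distance of canister from where it was at the start of the episode below 0.04 m and linear speed of paddle below 0.03 m/s and angular speed of paddle below 0.3 rad/s); the robot touches nothing.
It fails at once if the hook or its stand is loaded with more than 15 N (contact force between stand and anything else above 15 N).
It fails at once if the canister is pressed with more than 20 N by the robot's fingers or arm, or tipped (contact force between any of the fingers, the arm and canister above 20 N or angle between canister's own z axis and vertical above 0.3 rad).
It fails at once if the paddle is dropped into the canister (falls faster than 0.8 m/s there) (linear speed of paddle above 0.8 m/s and horizontal distance between paddle and canister below 0.07 m).
It fails at once if a bystander is pushed more than 30 mm (distance of any of bowl, pot, mug, jar, spoon from where it was at the start of the episode above 0.03 m).
It also fails if it takes over 67 s, if anything falls off the work surface, if the arm or the gripper's body presses on something with over 40 N, if the wrist force passes 120 N, or if a joint passes its speed limit or range.

## Robot

A 6-joint arm with a two-finger parallel gripper is mounted at the origin on the work surface. World frame = base frame: x ahead of the robot, y to its left, z up, the work surface at z = 0. Lengths are in mm, angles in rad, forces in N, time in s.
With the tool pointing down it reaches from about 325 to 850 mm from the base axis. Payload 4.4 kg.
Tool frame: the origin (TCP) lies between the finger pads; the fingertips stand 17 mm ahead of it and the grasp point (between the pads) lies 2 mm behind it; z points along the fingers, y is the direction in which the jaws open and shut (so a half turn about z gives the same grasp; the last joint's range is limited). The gripper opens to 94 mm and grips with 3 to 60 N. Pads are 16 mm wide; open, the fingers measure 119 mm over their backs; the gripper's body (75 mm by 177 mm) begins 78 mm behind the grasp point.
Start: joints at [1.008, 0.207, 1.542, -0, 1.393, -0.15], TCP at [230.686, 526.699, 222.447] pointing down, gripper open.
Joint ranges: [-2.73, 2.73], [-0.86, 2.22], [0.23, 2.46], [-1.11, 4.25], [0.08, 2.63], [-2.82, 2.82]. Speed limits (rad/s): [2.79, 2.79, 3.14, 3.14, 3.14, 3.14].

## Interface

Orientations are given as a unit quaternion [x, y, z, w].
In Python, from plant import get_state, optics, order, nets gives the robot as it stands.
- The arm moves only by the tool apply_moves, never from a script. Its argument "plan" is a list of rows, each a list of 2 entries, a list of its own where there are three numbers: the shift along the world's x, y, z each as a share of 0.06 m, from -1 to 1, then the turn, a rotation vector about the world's x, y, z each as a share of 0.15 rad, from -1 to 1. In form: [[[tx, ty, tz], [wx, wy, wz]], ...]. A call has 1 to 12 rows; each row shifts and turns the commanded pose from where the row before left it; what a row does not reach is not made up. A row lasts 1/8 s, in which the tool goes at most 62.5 mm and 10.7 degrees, less where a joint would pass 70% of its speed; a pose out of reach is approached as far as the arm can. A call with a number of a shift or a turn outside -1 to 1 is refused whole. A call with a gripper value outside its range is refused whole. "hand" is the closure, from 0 (fully open) to 1 (shut), set as the call begins (left out, the last holds). The fingers move at their own pace and stop on an object; the grip force is fixed at half the most. Time passes only in rows, so rows that do not move let the fingers close. It gives the time, the measured TCP pose, the force and the opening at its end, in the units of the state.
- get_state(): the state, without advancing time (a new reading comes with each control period).
- optics.capture(name): name is "side" or "top"; returns (picture, depth): 420x560x3 uint8, red, green, blue; 420x560 float32, mm along the optical axis (not along the pixel's ray), 0 where there is no reading.
- optics.camera_params(name): a dict with "mtx" (3x3 intrinsics, pixels), "k1" (the pictures are not rectified: a ray, as slopes to the right and down, at radius r is drawn at 1 + k1 r^2 times it, then the intrinsics apply), "rvec" (rotation vector, rad) and "tvec" (3), from world to camera coordinates, as OpenCV has them. Camera axes: x right, y down, z forward; pixel columns grow to the right and rows downward; lengths in mm; the calibration is good to about 2 mm. A picture is of the moment at which its call begins. camera_params takes no time and is no camera call.
- order.job_done(): hands the job in, once; it reports no verdict.
Trained networks look in the newest picture that a camera, given by its name, has taken for a name from the list of things; names that differ only in an ending like _2 or _b are one class to them, and where a whole thing is asked for, a point or a joint stands for the part that bears it (a point fixed in the world has none). Each returns a list of dicts, best first, with "confidence" (0 to 1); they miss things now and then, are a little off and sometimes report something else, mostly with a low value. They report only what shows in the picture. A call takes as long as a camera call. They do not tell look-alikes from the thing itself.
- nets.regions_of(camera, thing): "region" (420x560 bool, what is visible of it) and "pixel" ([column, row] in pixels, amid what is visible of it).
The state is a dict: "time_s": time; "qpos": joint angles; "joint_velocities": joint speeds; "joint_torque": joint torques, N m; "tool_pos": TCP position; "ee_rot": TCP orientation; "contact_force": force on the tool from outside, world axes, zero at the start; "wrist_torque": the same for the moment, N m; "grip_width": opening from 0.0 (shut) to 1.0 (fully open).
Only numpy, scipy, OpenCV 4.12 (cv2) and the standard library are available. Lean on these libraries where they do the work, as an engineer would, in place of code of your own. Each camera call takes 0.05 s, during which the arm holds its last target.

## Working session

There is one attempt and no reset: what is moved stays moved. The work goes in short steps, Python scripts to look and compute and a tool call to move; the robot and the scene stay as the last step left them, time stands still between calls to the robot, and variables do not carry over. Pictures are saved under pics/ and viewed, and the job is handed in when it is done.

Besides the shell and the picture viewer there is one more tool, called after ">>>" by a JSON object that holds its "fn" and its "kwargs", one argument or row to a line. apply_moves: Moves the arm, as the interface text tells. Shift numbers are shares of 0.06 m and turn numbers shares of 0.15 rad, none past 1 either way. Its arguments: {"type":"object","properties":{"plan":{"type":"array","items":{"type":"array"}},"hand":{"type":"number"}},"required":["plan"]}

```bash
ls; mkdir -p pics; cat > h.py <<'E'
import numpy as np, cv2
from plant import get_state, optics, order, nets
def cap(cam,fn=None):
    im,d=optics.capture(cam)
    if fn: cv2.imwrite('pics/'+fn,cv2.cvtColor(im,cv2.COLOR_RGB2BGR))
    return im,d
def pix2world(cam,uv,z):
    p=optics.camera_params(cam); K=np.array(p['mtx']);k=p['k1']
    uv=np.atleast_2d(uv).astype(float); z=np.atleast_1d(z).astype(float)
    n=cv2.undistortPoints(uv.reshape(-1,1,2),K,np.array([k,0,0,0,0.])).reshape(-1,2)
    R,_=cv2.Rodrigues(np.array(p['rvec'],float)); t=np.array(p['tvec'],float).ravel()
    c=np.c_[n*z[:,None],z]
    return (c-t)@R
def ray(cam,uv):
    p=optics.camera_params(cam); R,_=cv2.Rodrigues(np.array(p['rvec'],float)); t=np.array(p['tvec'],float).ravel()
    o=-R.T@t; q=pix2world(cam,uv,np.ones(len(np.atleast_2d(uv)))); return o,q-o
def proj(cam,P):
    p=optics.camera_params(cam)
    return cv2.projectPoints(np.atleast_2d(P).astype(float),np.array(p['rvec'],float),np.array(p['tvec'],float),np.array(p['mtx']),np.array([p['k1'],0,0,0,0.]))[0].reshape(-1,2)
E
python3 - <<'E'
from h import *
print(get_state())
for c in('side','top'):
    im,d=cap(c,c+'0.png'); np.save(c+'0.npy',d); print(optics.camera_params(c)); print('origin',ray(c,[[280,210]])[0])
E
```

```text
pics
{'time_s': 0.0, 'qpos': array([ 1.00750377e+00,  2.07372116e-01,  1.54294641e+00,  3.24584316e-05,
        1.39350803e+00, -1.50488024e-01]), 'joint_velocities': array([-0.00020874, -0.00011456,  0.00046357,  0.00139538,  0.00019481,
       -0.00103043]), 'joint_torque': array([-5.51766334e-04, -3.70873547e+01, -2.81414634e+01,  6.98337704e-02,
        3.59347486e-02, -1.37200459e-04]), 'tool_pos': array([230.25740018, 526.04418913, 221.32155256]), 'ee_rot': array([ 2.04942557e-01,  9.78773365e-01, -1.04098662e-03, -4.05184552e-04]), 'contact_force': array([-0.42537368, -0.28135127, -0.14998245]), 'wrist_torque': array([ 0.00641477, -0.03900502,  0.0082124 ]), 'grip_width': 1.0030227466395374}
{'mtx': array([[539.47022384,   0.        , 281.20520095],
       [  0.        , 539.47022384, 209.53521144],
       [  0.        ,   0.        ,   1.        ]]), 'k1': -0.1969144209801268, 'rvec': array([ 2.19923814, -0.3328324 ,  0.1887871 ]), 'tvec': array([-493.57278818,  185.82387353, 1663.27755242])}
origin [   82.4222143  -1301.6780428   1159.08484464]
{'mtx': array([[394.09559694,   0.        , 279.02154584],
       [  0.        , 394.09559694, 208.43864122],
       [  0.        ,   0.        ,   1.        ]]), 'k1': 0.027549671129392633, 'rvec': array([ 2.18235214, -2.15688763,  0.13246548]), 'tvec': array([8.66703027e-01, 5.16046946e+02, 1.15264152e+03])}
origin [ 385.35210413   19.37313344 1202.50409704]
```

View pics/side0.png

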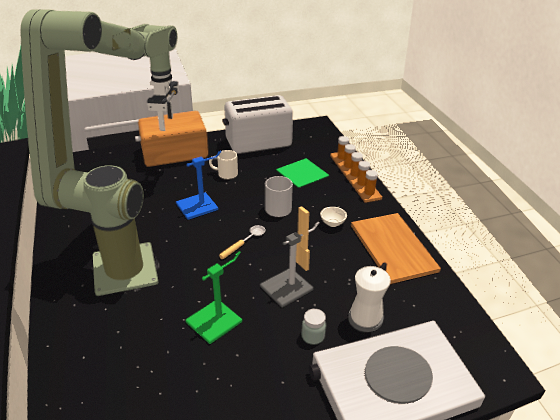

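View pics/top0.png

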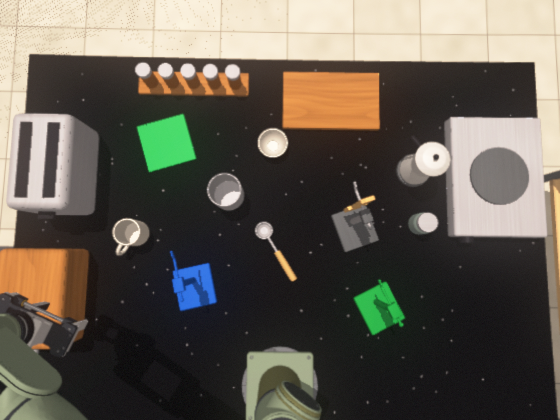

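The side view shows the grey stand at about (290,285) with the paddle at (304,240), and the canister at (278,196). In the top view the stand is at (355,228), the paddle at (362,202), the hook tip at (355,186) and the canister at (226,191). Next I zoom in and measure.

```bash
python3 - <<'E'
from h import *
for c,(x0,x1,y0,y1),s in(('side',(250,350,195,310),5),('top',(315,405,170,260),6)):
    im=cv2.imread(f'pics/{c}0.png')[y0:y1,x0:x1]
    cv2.imwrite(f'pics/{c}0z.png',cv2.resize(im,None,fx=s,fy=s,interpolation=cv2.INTER_CUBIC))
    d=np.load(c+'0.npy'); 
    for t in('paddle','stand','canister'):
        for r in nets.regions_of(c,t)[:3]:
            m=r['region']; v,u=np.nonzero(m&(d>0)); P=pix2world(c,np.c_[u,v],d[v,u])
            print(c,t,round(r['confidence'],2),r['pixel'],m.sum(),P.min(0).round(),P.max(0).round(),np.median(P,0).round())
            np.save(f'pts_{c}_{t}_{round(r["confidence"]*100)}.npy',np.c_[u,v,P])
E
ls *.npy
```

```text
side paddle 0.57 [304.3, 242.6] 639 [ 499. -238.  -11.] [660. 152. 273.] [ 513. -211.  164.]
side stand 0.81 [196.2, 202.2] 1015 [214. 186.  -7.] [371. 579. 201.] [292. 251.  15.]
side stand 0.7 [291.3, 284.4] 1519 [ 389. -297.   -4.] [567. -27. 201.] [ 471. -226.   14.]
side stand 0.58 [213.1, 315.8] 1620 [ 150. -370.   -1.] [ 298. -173.  200.] [ 233. -293.   14.]
side canister 0.93 [280.5, 194.4] 999 [509. 107.  -8.] [660. 304. 116.] [556. 134.  69.]
top paddle 0.58 [362.9, 204.2] 178 [ 503. -274.   -0.] [ 561. -179.  274.] [ 510. -193.  217.]
top stand 0.96 [353.0, 228.7] 1364 [ 395. -289.    7.] [ 563. -157.  202.] [ 461. -213.   15.]
top stand 0.61 [193.6, 286.7] 1524 [220. 193.  -2.] [349. 319. 200.] [289. 252.  14.]
top stand 0.6 [375.9, 305.9] 1551 [ 152. -359.   -3.] [ 317. -218.  204.] [ 239. -278.   15.]
top canister 0.65 [226.3, 190.3] 1036 [512. 114.  -4.] [628. 210. 114.] [567. 168.   8.]
pts_side_canister_93.npy
pts_side_paddle_57.npy
pts_side_stand_58.npy
pts_side_stand_70.npy
pts_side_stand_81.npy
pts_top_canister_65.npy
pts_top_paddle_58.npy
pts_top_stand_60.npy
pts_top_stand_61.npy
pts_top_stand_96.npy
side0.npy
top0.npy
```

```bash
python3 -c "print(1)"
```

```text
1
```

View pics/side0z.png

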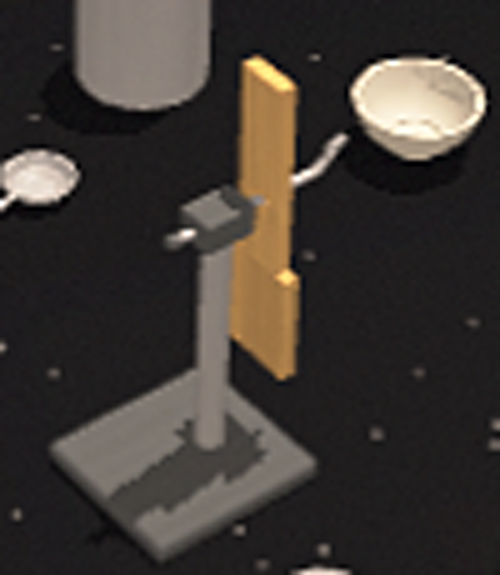

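View pics/top0z.png

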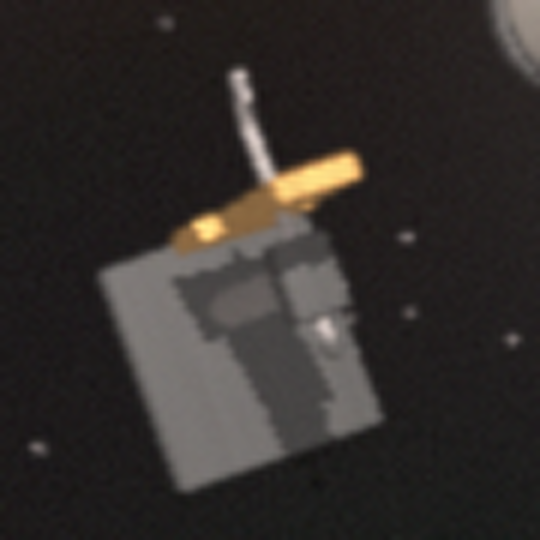

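```bash
python3 - <<'E'
from h import *
# base plate from top: z 9..19
a=np.load('pts_top_stand_96.npy'); P=a[:,2:]
b=P[(P[:,2]>8)&(P[:,2]<20)]
r=cv2.minAreaRect(b[:,:2].astype(np.float32)); print('plate',len(b),r, cv2.boxPoints(r).round())
hb=P[(P[:,2]>185)&(P[:,2]<204)]; r=cv2.minAreaRect(hb[:,:2].astype(np.float32)); print('head',len(hb),hb.mean(0),r)
for n in('pts_top_paddle_58','pts_side_paddle_57'):
    P=np.load(n+'.npy')[:,2:]; 
    k=(np.abs(P[:,0]-510)<40)&(np.abs(P[:,1]+210)<45)&(P[:,2]>20); Q=P[k]
    print(n,len(Q),Q.min(0).round(),Q.max(0).round())
    t=Q[Q[:,2]>260]; print('topface',len(t),t.mean(0), cv2.minAreaRect(t[:,:2].astype(np.float32)) if len(t)>3 else '')
    # plane fit for upper
    q=Q[Q[:,2]<262]; c=np.median(q,0)
    for _ in range(8):
        kk=np.abs((q-c)@np.linalg.svd(q-c,full_matrices=False)[2][2])<5
        if kk.sum()>20: q=q[kk]; c=q.mean(0)
    print('plane c',c,'n',np.linalg.svd(q-c,full_matrices=False)[2], len(q))
P=np.load('pts_top_canister_65.npy')[:,2:]
t=P[P[:,2]>104]; print('rim',len(t),cv2.minEnclosingCircle(t[:,:2].astype(np.float32)),t[:,2].mean())
f=P[P[:,2]<15]; print('floor',len(f),cv2.minEnclosingCircle(f[:,:2].astype(np.float32)))
E
```

```text
plate 1096 ((462.95233154296875, -222.8887481689453), (119.24349212646484, 107.3465805053711), 19.874605178833008) [[ 389. -193.]
 [ 425. -294.]
 [ 537. -253.]
 [ 501. -152.]]
head 176 [ 486.3709393  -212.76523066  193.66547596] ((505.1052551269531, -206.30850219726562), (121.62557983398438, 23.0384464263916), 19.278156280517578)
pts_top_paddle_58 172 [ 503. -231.   79.] [ 522. -179.  274.]
topface 65 [ 513.25639414 -200.48867505  269.12228692] ((513.4628295898438, -201.312255859375), (9.937002182006836, 33.30241012573242), 19.659109115600586)
plane c [ 508.96412153 -194.14574211  171.57017037] n [[-0.00532318  0.03650699 -0.99931922]
 [ 0.18076818 -0.98283449 -0.03686769]
 [-0.98351133 -0.18084137 -0.0013675 ]] 101
pts_side_paddle_57 632 [ 499. -238.   62.] [ 530. -182.  273.]
topface 52 [ 513.03946878 -204.33320667  267.02417074] ((513.8585815429688, -202.5843048095703), (12.576370239257812, 37.53606033325195), 15.487791061401367)
plane c [ 512.52173615 -209.26316013  159.823911  ] n [[ 9.72901298e-03 -2.97933893e-02 -9.99508729e-01]
 [-3.38981851e-01  9.40271190e-01 -3.13272146e-02]
 [ 9.40742606e-01  3.39120102e-01 -9.51507646e-04]] 520
rim 120 ((558.76123046875, 162.6460418701172), 47.91790008544922) 109.04361607381497
floor 544 ((571.333984375, 167.2313232421875), 60.244964599609375)
```

```bash
python3 - <<'E'
from h import *
e=np.array([.9407,.339]);m=np.array([-.339,.9407]); 
def st(P): return np.c_[P[:,:2]@e-360,P[:,:2]@m+366.6,P[:,2]]
d=np.load('top0.npy'); im=cv2.imread('pics/top0.png')
# bright bar pixels top
print('top bar')
for v in range(180,203):
    g=im[v,345:372].astype(int); 
    us=[u for u in range(345,366) if im[v,u].min()>95 and d[v,u]>0]
    if us:
        # intersect rays with plane lateral? use depth
        P=pix2world('top',[[u,v] for u in us],[d[v,u] for u in us]); print(v,us[0],us[-1],st(P).mean(0).round(1),'n',len(us))
a=np.load('pts_top_stand_96.npy');S=st(a[:,2:])
k=(S[:,2]>190)&(S[:,0]<30)&(S[:,0]>-30); print('head',S[k].min(0),S[k].max(0),S[k].mean(0))
b=np.load('pts_side_stand_70.npy');S=st(b[:,2:])
k=(S[:,2]>193)&(S[:,0]<30)&(S[:,0]>-30); print('head side',S[k].min(0),S[k].max(0),S[k].mean(0),k.sum())
k=(S[:,2]>30)&(S[:,2]<165)&(np.abs(S[:,0])<30)&(np.abs(S[:,1])<30); print('post side',np.median(S[k],0),S[k].min(0),S[k].max(0))
k=(S[:,2]>7)&(S[:,2]<20); print('plate side',S[k].min(0),S[k].max(0),np.percentile(S[k],[2,98],axis=0))
# side bar
d=np.load('side0.npy'); im=cv2.imread('pics/side0.png')
print('side bar')
for u in range(307,323):
    vs=[v for v in range(217,236) if im[v,u].min()>90 and d[v,u]>0]
    if vs:
        P=st(pix2world('side',[[u,v] for v in vs],[d[v,u] for v in vs])); print(u,vs,P.mean(0).round(1))
E
```

```text
top bar
182 353 355 [118.6 -15.3 135.1] n 3
183 354 355 [108.9   0.9 201.3] n 2
184 354 356 [106.    0.7 201.5] n 3
185 354 356 [103.9   0.8 198.5] n 3
186 354 356 [107.5 -14.7 132.5] n 3
187 354 356 [105.2 -14.4 129.8] n 3
188 355 356 [ 96.7   0.5 191.4] n 2
189 355 356 [ 94.4   0.8 188.9] n 2
190 355 357 [ 9.170e+01 -1.000e-01  1.866e+02] n 3
191 355 357 [ 94.2 -14.3 125.1] n 3
192 355 358 [ 90.  -10.9 140.1] n 4
193 356 358 [ 83.4   0.4 187.4] n 3
194 356 358 [ 85.5 -14.3 124.2] n 3
195 357 359 [ 77.6  -0.2 187.6] n 3
196 357 359 [ 79.3 -14.8 124.8] n 3
197 357 359 [ 76.7 -14.1 123.7] n 3
198 359 365 [ 65.9   1.6 214.9] n 3
199 358 365 [ 65.3  -6.3 181.3] n 8
200 359 365 [ 58.3  12.3 256.7] n 7
201 361 365 [ 54.6  14.  269.2] n 5
202 361 364 [ 52.7  16.4 270.5] n 4
head [-13.87400726 -10.06951956 190.12938612] [ 29.89567386  12.99578891 200.69966762] [ 15.60698721   1.69456739 195.68552437]
head side [  0.4144327  -17.33347943 193.15966498] [ 27.6594898   12.85718313 201.14975783] [ 14.11731725  -1.44407332 195.91076961] 56
post side [ 15.21101422  -5.8947184  103.24358827] [  7.1352127  -12.57202961  30.43921739] [ 29.85992168   7.73552723 164.63997586]
plate side [-63.15600362 -61.07854807   7.00944566] [60.64128794 56.63057343 19.9127506 ] [[-59.79776377 -56.55237452   7.39949146]
 [ 55.15530743  50.63962808  18.41140376]]
side bar
308 [230, 231] [ 58.3 -16.3 206.1]
309 [230, 231] [ 78.    1.3 184.9]
310 [229, 230, 231] [132.5  57.3 123.8]
311 [229, 230] [ 82.7  -1.7 188.4]
312 [228, 229, 230] [140.   56.8 124.4]
313 [227, 228, 229] [145.4  58.5 124.6]
314 [226, 227, 228] [ 96.7   1.6 188.6]
315 [224, 225, 226, 227] [ 99.7   1.  193.1]
316 [223, 224, 225, 226] [102.   -0.4 196.6]
317 [222, 223, 224] [164.2  62.4 132.7]
318 [222, 223] [109.5  -0.  200.1]
321 [217] [305.3 194.9   7.8]
322 [217, 218] [281.9 165.2  35. ]
```

>>> {"fn": "apply_moves", "kwargs": {
  "plan": [
    [[0.1,-0.3,0.5],[0,0,-0.45]],
    [[0.38,-0.93,0.3],[0,0,-0.45]],
    [[0.38,-0.93,0.3],[0,0,-0.45]],
    [[0.38,-0.93,0.3],[0,0,-0.45]],
    [[0.38,-0.93,0.2],[0,0,-0.45]],
    [[0.38,-0.93,0.2],[0,0,-0.45]],
    [[0.38,-0.93,0.1],[0,0,-0.45]],
    [[0.38,-0.93,0],[0,0,-0.45]],
    [[0.38,-0.93,0],[0,0,-0.45]],
    [[0.38,-0.93,0],[0,0,-0.45]],
    [[0.38,-0.93,0],[0,0,-0.45]],
    [[0.38,-0.93,0],[0,0,-0.45]]
  ],
  "hand": 0
}}

```text
time_s: 1.9
tool_pos: [487.5, -106.0, 336.4]
ee_rot: [0.575, 0.818, 0.0, 0.0]
contact_force: [1.3, 0.1, -0.1]
grip_width: 0.996
```

```bash
cat >> h.py <<'E'
from scipy.spatial.transform import Rotation as Rot
E3=np.array([.9407,.339,0]); M3=np.array([-.339,.9407,0])
def rep():
    s=get_state(); R=Rot.from_quat(s['ee_rot']).as_matrix(); p=s['tool_pos']
    print('t',round(s['time_s'],2),'p',p.round(2),'q',s['qpos'].round(2),'grip',round(s['grip_width'],3))
    print('z',R[:,2].round(4),'y',R[:,1].round(4),'yaw y deg',np.degrees(np.arctan2(R[1,1],R[0,1])).round(2))
    print('stand x,y:',(p@E3-360).round(2),(p@M3+366.6).round(2),'F',s['contact_force'].round(2),'Fe,Fm',(s['contact_force']@E3).round(2),(s['contact_force']@M3).round(2),'T',s['wrist_torque'].round(3))
    return s
E
python3 -c "
from h import *
rep()"
```

```text
t 1.9 p [ 487.51 -106.03  336.39] q [-0.39 -0.03  1.56  0.    1.61 -0.73] grip 0.996
z [ 0.001 -0.    -1.   ] y [0.941  0.3385 0.001 ] yaw y deg 19.79
stand x,y: 62.66 101.59 F [ 1.27  0.1  -0.08] Fe,Fm 1.23 -0.34 T [-0.059  0.023  0.054]
```

>>> {"fn": "apply_moves", "kwargs": {
  "plan": [
    [[0.22,-0.8,0],[0,0,0]],
    [[0.22,-0.8,0],[0,0,0]],
    [[0,0,-0.4],[0,0,0]],
    [[0,0,-0.3],[0,0,0]],
    [[0,0,0],[0,0,0]]
  ]
}}

```text
time_s: 2.52
tool_pos: [512.3, -198.9, 292.0]
ee_rot: [0.574, 0.819, -0.0, -0.002]
contact_force: [1.0, 0.7, -0.0]
grip_width: 1.004
```

```bash
python3 - <<'E'
from h import *
rep()
im,d=cap('side','side1.png'); np.save('side1.npy',d)
im=cv2.imread('pics/side1.png')[130:300,230:370]; cv2.imwrite('pics/side1z.png',cv2.resize(im,None,fx=4,fy=3.5,interpolation=cv2.INTER_CUBIC))
E
```

```text
t 2.52 p [ 512.29 -198.93  291.98] q [-0.53  0.11  1.51  0.    1.53 -0.88] grip 1.004
z [-0.0037  0.0023 -1.    ] y [ 0.9398  0.3416 -0.0027] yaw y deg 19.97
stand x,y: 54.47 5.8 F [ 1.02  0.69 -0.05] Fe,Fm 1.2 0.3 T [-0.022  0.034 -0.013]
```

View pics/side1z.png

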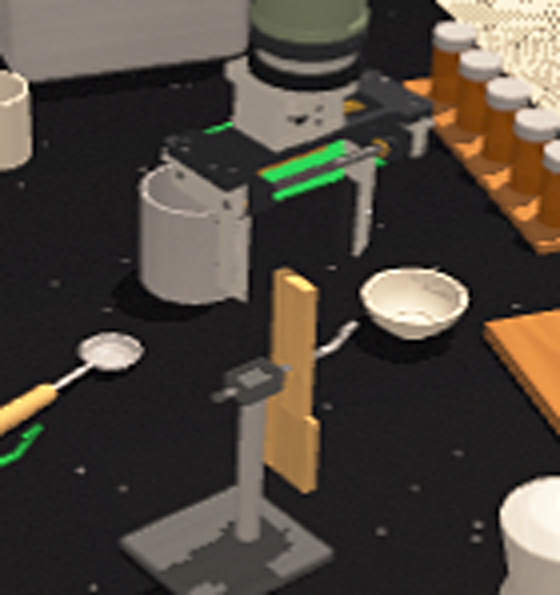

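>>> {"fn": "apply_moves", "kwargs": {
  "plan": [
    [[0,0,-0.3],[0,0,0]],
    [[0,0,-0.3],[0,0,0]],
    [[0,0,-0.3],[0,0,0]],
    [[0,0,0],[0,0,0]],
    [[0,0,0],[0,0,0]],
    [[0,0,0],[0,0,0]]
  ]
}}

```text
time_s: 3.32
tool_pos: [514.0, -200.4, 241.0]
ee_rot: [0.574, 0.819, 0.0, 0.001]
contact_force: [-0.1, 0.7, 0.6]
grip_width: 0.997
```

```bash
python3 - <<'E'
from h import *
rep()
for c in('side','top'):
    im,d=cap(c,c+'2.png'); np.save(c+'2.npy',d)
rep()
im=cv2.imread('pics/side2.png')[150:300,240:360]; cv2.imwrite('pics/side2z.png',cv2.resize(im,None,fx=4,fy=4,interpolation=cv2.INTER_CUBIC))
E
```

```text
t 3.33 p [ 513.95 -200.36  240.99] q [-0.53  0.14  1.58 -0.    1.42 -0.88] grip 0.997
z [ 1.5e-03 -9.0e-04 -1.0e+00] y [0.9401 0.3409 0.0011] yaw y deg 19.93
stand x,y: 55.55 3.89 F [-0.08  0.67  0.6 ] Fe,Fm 0.15 0.66 T [-0.057  0.071  0.002]
t 3.42 p [ 513.89 -200.3   240.91] q [-0.53  0.14  1.58  0.    1.42 -0.88] grip 1.001
z [ 1.3e-03 -8.0e-04 -1.0e+00] y [0.9401 0.341  0.001 ] yaw y deg 19.94
stand x,y: 55.51 3.97 F [0.24 0.26 0.34] Fe,Fm 0.32 0.16 T [-0.029  0.022  0.013]
```

View pics/side2z.png

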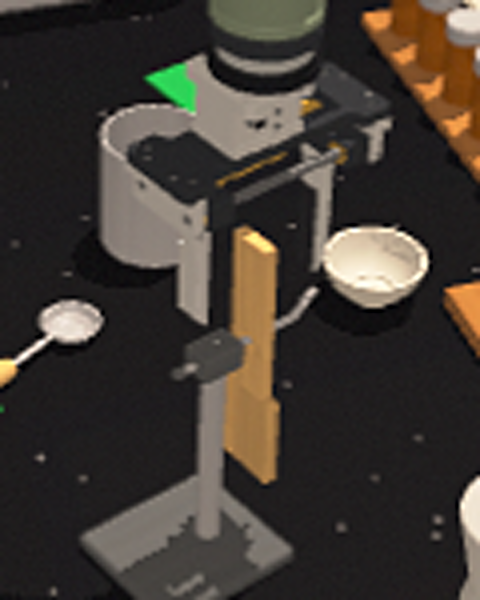

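>>> {"fn": "apply_moves", "kwargs": {
  "plan": [
    [[0,0,0],[0,0,0]],
    [[0,0,0],[0,0,0]],
    [[0,0,0],[0,0,0]],
    [[0,0,0],[0,0,0]],
    [[0,0,0],[0,0,0]],
    [[0,0,0],[0,0,0]]
  ],
  "hand": 0.84
}}

```text
time_s: 4.18
tool_pos: [513.4, -200.0, 240.1]
ee_rot: [0.574, 0.819, 0.0, -0.0]
contact_force: [0.1, -0.4, 0.1]
grip_width: 0.396
```

>>> {"fn": "apply_moves", "kwargs": {
  "plan": [
    [[0,0,0],[0,0,0]],
    [[0,0,0],[0,0,0]],
    [[0,0,0],[0,0,0]],
    [[0,0,0],[0,0,0]]
  ],
  "hand": 1
}}

```text
time_s: 4.68
tool_pos: [513.4, -200.0, 240.1]
ee_rot: [0.574, 0.819, 0.0, 0.0]
contact_force: [-0.4, -0.4, -0.3]
grip_width: 0.106
```

```bash
python3 - <<'E'
from h import *
rep()
for c in('side','top'):
    im,d=cap(c,c+'3.png'); np.save(c+'3.npy',d)
rep()
a=cv2.imread('pics/side3.png')[150:300,240:360];b=cv2.imread('pics/top3.png')[160:260,310:410]
cv2.imwrite('pics/z3.png',np.hstack([cv2.resize(a,(480,600),interpolation=cv2.INTER_CUBIC),cv2.copyMakeBorder(cv2.resize(b,(320,320),interpolation=cv2.INTER_CUBIC),0,280,0,0,0)]))
E
```

```text
t 4.67 p [ 513.44 -200.02  240.11] q [-0.53  0.14  1.58  0.    1.42 -0.88] grip 0.106
z [ 0.  0. -1.] y [0.9401 0.341  0.    ] yaw y deg 19.94
stand x,y: 55.18 4.39 F [-0.44 -0.42 -0.3 ] Fe,Fm -0.55 -0.25 T [-0.073  0.055  0.015]
t 4.78 p [ 513.46 -199.98  240.1 ] q [-0.53  0.14  1.58  0.    1.42 -0.88] grip 0.105
z [ 0.  0. -1.] y [0.94   0.3411 0.    ] yaw y deg 19.94
stand x,y: 55.22 4.41 F [ 0.23 -0.55  0.38] Fe,Fm 0.03 -0.59 T [-0.027  0.047 -0.031]
```

View pics/z3.png

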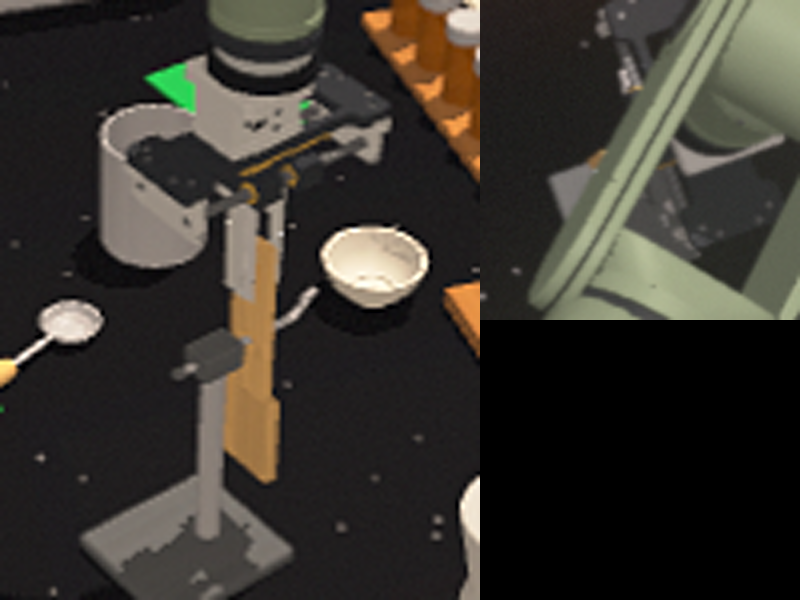

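```bash
cat > clr.py <<'E'
import numpy as np
A=np.radians(40);t=np.array([np.cos(A),np.sin(A)]);n=np.array([-np.sin(A),np.cos(A)])
def disks():
    L=[]
    for x in np.arange(-45,0.1,.5):L.append((x,0,3))
    for s in np.arange(0,24.1,.5):L.append((*(s*t),3))
    E=24*t;B=15*t+5*n
    for k in np.linspace(0,1,20):L.append((*(E+k*(B-E)),2))
    return np.array(L)
D=disks()
def rect(px,pz,x0,x1,z0,z1):
    dx=np.maximum(x0-px,px-x1);dz=np.maximum(z0-pz,pz-z1)
    return np.hypot(np.maximum(dx,0),np.maximum(dz,0))+np.minimum(np.maximum(dx,dz),0)
def clear(X,Z,th,parts=False):
    X,Z,th=np.broadcast_arrays(*map(np.asarray,(X,Z,th)))
    up=np.full(X.shape,99.);lo=up.copy();c,s=np.cos(th),np.sin(th)
    for x,z,r in D:
        dx=x-X;dz=z-Z
        # paddle axes: px=(c,s)?  handle top leans to -x: pz_axis=(-s,c), px_axis=(c,s)
        px=dx*c+dz*s;pz=-dx*s+dz*c
        up=np.minimum(up,rect(px,pz,-5,5,6.5,88.5)-r); lo=np.minimum(lo,rect(px,pz,-5,5,-116.5,-6.5)-r)
    return (up,lo) if parts else np.minimum(up,lo)
E
cat > plan.py <<'E'
from clr import *
from scipy.sparse import coo_matrix
from scipy.sparse.csgraph import dijkstra
xs=np.arange(-20,45.1,.5);zs=np.arange(-8,36.1,.5);ts=np.radians(np.arange(0,57,3))
X,Z,T=np.meshgrid(xs,zs,ts,indexing='ij');C=clear(X,Z,T);np.save('C.npy',C)
ok=C>0.1;idx=np.arange(C.size).reshape(C.shape);w=1/np.clip(C,.1,4)**3
I=[];J=[];W=[]
for dx,dz,dt in [(1,0,0),(0,1,0),(0,0,1),(1,1,0),(1,-1,0),(1,0,1),(0,1,1),(1,1,1),(0,-1,1),(1,0,-1)]:
    sl=lambda d,N:(slice(max(0,-d),N-max(0,d)),slice(max(0,d),N-max(0,-d)))
    a,b=zip(*[sl(d,N) for d,N in zip((dx,dz,dt),C.shape)])
    m=ok[a]&ok[b];I.append(idx[a][m]);J.append(idx[b][m]);W.append(((w[a]+w[b])[m])*np.sqrt(abs(dx)+abs(dz)+abs(dt)))
I,J,W=map(np.concatenate,(I,J,W))
G=coo_matrix((W,(I,J)),shape=(C.size,)*2).tocsr()
s=idx[np.argmin(abs(xs+12)),np.argmin(abs(zs-0)),0];g=idx[np.argmin(abs(xs-40)),np.argmin(abs(zs-30)),np.argmin(abs(ts-A))]
dd,pr=dijkstra(G,directed=False,indices=s,return_predecessors=True)
print(dd[g]);p=[];k=g
while k>=0 and len(p)<2000:
    p.append(k);k=pr[k]
p=p[::-1]
for q in p[::2]:
    i,j,k=np.unravel_index(q,C.shape);u,l=clear(xs[i],zs[j],ts[k],True);print(xs[i],zs[j],np.degrees(ts[k]).round(),u.round(2),l.round(2))
E
python3 plan.py
```

```text
30.70850630017749
-12.0 0.0 0.0 3.5 3.5
-11.0 0.0 0.0 3.5 3.5
-10.0 0.0 0.0 3.5 3.5
-9.0 0.0 0.0 3.5 3.5
-8.0 0.0 0.0 3.5 3.5
-7.0 0.0 3.0 3.23 3.23
-6.0 0.0 3.0 3.04 3.23
-5.0 0.0 6.0 2.81 2.98
-4.0 0.0 9.0 2.57 2.87
-3.0 0.5 12.0 2.7 2.39
-2.0 0.5 15.0 2.45 2.5
-1.0 1.0 18.0 2.56 2.24
0.0 1.0 21.0 2.28 2.57
1.0 1.5 24.0 2.38 2.54
2.0 2.0 27.0 2.46 2.63
3.0 3.0 33.0 2.73 2.62
4.0 4.0 39.0 2.66 2.92
5.0 5.0 45.0 2.35 2.42
5.5 6.0 45.0 1.89 1.98
6.0 7.0 45.0 1.73 1.54
7.0 8.0 45.0 1.53 1.41
7.5 8.5 42.0 1.32 1.63
8.5 9.5 42.0 1.4 1.51
9.5 10.5 42.0 1.47 1.39
10.0 11.0 39.0 1.49 1.41
11.0 12.0 39.0 1.64 1.29
12.0 12.5 39.0 1.4 1.55
13.0 13.5 39.0 1.55 1.43
14.0 14.0 36.0 1.56 1.42
15.0 14.5 36.0 1.54 1.67
16.0 15.0 36.0 1.81 1.93
17.0 15.5 36.0 2.11 2.19
18.0 16.0 36.0 2.41 2.45
19.0 16.5 36.0 2.71 2.71
20.0 17.0 36.0 3.01 2.97
21.0 17.5 36.0 3.31 3.23
22.0 18.0 36.0 3.46 3.49
23.0 19.0 39.0 3.43 3.68
24.0 20.0 39.0 3.89 3.86
25.0 20.5 39.0 4.11 4.5
26.0 21.0 39.0 4.49 5.25
27.0 21.0 39.0 4.51 6.2
28.0 21.0 39.0 4.66 7.16
29.0 21.0 39.0 4.93 8.13
30.0 21.0 39.0 5.32 9.11
31.0 21.0 39.0 5.8 10.09
32.0 22.0 39.0 7.18 10.91
33.0 23.0 39.0 8.57 11.83
34.0 24.0 39.0 9.97 12.82
35.0 25.0 39.0 11.37 13.88
36.0 26.0 39.0 12.77 14.98
37.0 27.0 39.0 14.17 16.12
38.0 28.0 39.0 15.58 17.3
39.0 29.0 39.0 16.98 18.5
40.0 30.0 39.0 18.39 19.73
```

>>> {"fn": "apply_moves", "kwargs": {
  "plan": [
    [[0,0,0.02],[0,0,0]],
    [[0,0,0.02],[0,0,0]],
    [[0,0,0.02],[0,0,0]],
    [[0.01,-0.03,0],[0,0,0]],
    [[0,0,0],[0,0,0]],
    [[0,0,0],[0,0,0]]
  ]
}}

```text
time_s: 5.52
tool_pos: [514.0, -201.8, 243.6]
ee_rot: [0.574, 0.819, 0.0, -0.0]
contact_force: [-0.7, -0.9, -1.1]
grip_width: 0.106
```

```bash
python3 - <<'E'
from h import *
rep()
E
```

```text
t 5.53 p [ 514.01 -201.83  243.63] q [-0.53  0.14  1.57  0.    1.43 -0.88] grip 0.106
z [-1.e-04  1.e-04 -1.e+00] y [ 9.401e-01  3.409e-01 -1.000e-04] yaw y deg 19.93
stand x,y: 55.11 2.48 F [-0.66 -0.87 -1.11] Fe,Fm -0.91 -0.6 T [-0.083  0.049  0.04 ]
```

>>> {"fn": "apply_moves", "kwargs": {
  "plan": [
    [[0.078,0.0283,0],[0,0,0]],
    [[0.078,0.0283,0],[0,0,0]],
    [[0.078,0.0283,0],[0,0,0]],
    [[0.078,0.0283,0],[0,0,0]],
    [[0,0,-0.02],[0,0,0]],
    [[0,0,-0.02],[0,0,0]],
    [[0,0,0],[0,0,0]],
    [[0,0,0],[0,0,0]],
    [[0,0,0],[0,0,0]]
  ]
}}

```text
time_s: 6.65
tool_pos: [532.7, -195.1, 241.4]
ee_rot: [0.574, 0.819, 0.0, 0.0]
contact_force: [0.8, 0.0, -0.6]
grip_width: 0.103
```

```bash
python3 - <<'E'
from h import *
rep()
E
```

```text
t 6.65 p [ 532.73 -195.07  241.37] q [-0.5   0.18  1.54 -0.    1.43 -0.85] grip 0.103
z [ 1.e-04 -1.e-04 -1.e+00] y [9.401e-01 3.409e-01 1.000e-04] yaw y deg 19.93
stand x,y: 75.01 2.5 F [ 0.79  0.01 -0.65] Fe,Fm 0.75 -0.26 T [ 0.034  0.07  -0.017]
```

>>> {"fn": "apply_moves", "kwargs": {
  "plan": [
    [[0.047,0.017,0],[0,0,0]],
    [[0.047,0.017,0],[0,0,0]],
    [[0,0,0],[0,0,0]],
    [[0,0,0],[0,0,0]]
  ]
}}

```text
time_s: 7.15
tool_pos: [538.4, -192.9, 241.2]
ee_rot: [0.574, 0.819, -0.0, -0.0]
contact_force: [0.1, -0.1, -0.8]
grip_width: 0.109
```

>>> {"fn": "apply_moves", "kwargs": {
  "plan": [
    [[0.0157,0.0057,0],[0,0,0]],
    [[0,0,0],[0,0,0]]
  ]
}}

```text
time_s: 7.4
tool_pos: [539.4, -192.6, 241.3]
ee_rot: [0.574, 0.819, 0.0, -0.0]
contact_force: [0.6, 0.2, -0.8]
grip_width: 0.103
```

>>> {"fn": "apply_moves", "kwargs": {
  "plan": [
    [[0.0157,0.0057,0],[0,0,0]],
    [[0,0,0],[0,0,0]]
  ]
}}

```text
time_s: 7.65
tool_pos: [540.3, -192.3, 241.3]
ee_rot: [0.574, 0.819, 0.0, 0.0]
contact_force: [1.1, 0.3, -1.3]
grip_width: 0.103
```

>>> {"fn": "apply_moves", "kwargs": {
  "plan": [
    [[0.0157,0.0057,0],[0,0,0]],
    [[0,0,0],[0,0,0]]
  ]
}}

```text
time_s: 7.9
tool_pos: [541.3, -191.9, 241.3]
ee_rot: [0.574, 0.819, 0.0, 0.0]
contact_force: [0.9, -0.3, -1.0]
grip_width: 0.104
```

```bash
python3 - <<'E'
from h import *
rep()
E
```

```text
t 7.9 p [ 541.31 -191.93  241.3 ] q [-0.49  0.19  1.52  0.    1.43 -0.84] grip 0.104
z [ 0. -0. -1.] y [0.94   0.3411 0.    ] yaw y deg 19.94
stand x,y: 84.14 2.55 F [ 0.87 -0.3  -1.01] Fe,Fm 0.72 -0.58 T [-0.058  0.079  0.05 ]
```

>>> {"fn": "apply_moves", "kwargs": {
  "plan": [
    [[0.0157,0.0057,0],[0,0,0]],
    [[0,0,0],[0,0,0]]
  ]
}}

```text
time_s: 8.15
tool_pos: [542.2, -191.6, 241.3]
ee_rot: [0.574, 0.819, 0.0, 0.0]
contact_force: [0.0, 0.3, -1.2]
grip_width: 0.107
```

>>> {"fn": "apply_moves", "kwargs": {
  "plan": [
    [[0.0157,0.0057,0],[0,0,0]],
    [[0,0,0],[0,0,0]]
  ]
}}

```text
time_s: 8.4
tool_pos: [543.2, -191.3, 241.3]
ee_rot: [0.574, 0.819, -0.0, 0.0]
contact_force: [-0.1, 0.1, -1.2]
grip_width: 0.106
```

```bash
python3 - <<'E'
from h import *
rep()
E
```

```text
t 8.4 p [ 543.17 -191.27  241.3 ] q [-0.49  0.19  1.52 -0.    1.43 -0.84] grip 0.106
z [ 0. -0. -1.] y [ 0.94    0.3411 -0.    ] yaw y deg 19.94
stand x,y: 86.12 2.53 F [-0.06  0.12 -1.15] Fe,Fm -0.02 0.14 T [0.002 0.044 0.009]
```

>>> {"fn": "apply_moves", "kwargs": {
  "plan": [
    [[0.0157,0.0057,0],[0,0,0]],
    [[0,0,0],[0,0,0]]
  ]
}}

```text
time_s: 8.65
tool_pos: [544.1, -190.9, 241.3]
ee_rot: [0.574, 0.819, 0.0, -0.0]
contact_force: [0.8, -0.1, -1.3]
grip_width: 0.104
```

```bash
python3 - <<'E'
from h import *
rep()
E
```

```text
t 8.65 p [ 544.09 -190.92  241.27] q [-0.49  0.2   1.51  0.    1.43 -0.84] grip 0.104
z [-0.  0. -1.] y [ 0.94    0.3411 -0.    ] yaw y deg 19.94
stand x,y: 87.1 2.56 F [ 0.83 -0.11 -1.27] Fe,Fm 0.74 -0.38 T [ 0.006  0.05  -0.006]
```

>>> {"fn": "apply_moves", "kwargs": {
  "plan": [
    [[0.0157,0.0057,0],[0,0,0]],
    [[0,0,0],[0,0,0]]
  ]
}}

```text
time_s: 8.9
tool_pos: [545.0, -190.6, 241.3]
ee_rot: [0.574, 0.819, -0.0, -0.0]
contact_force: [0.8, -0.2, -0.1]
grip_width: 0.103
```

```bash
python3 - <<'E'
from h import *
rep()
im,d=cap('side','side4.png')
a=cv2.imread('pics/side4.png')[150:300,240:360]
cv2.imwrite('pics/z4.png',cv2.resize(a,(480,600),interpolation=cv2.INTER_CUBIC))
E
```

```text
t 8.9 p [ 545.02 -190.58  241.27] q [-0.49  0.2   1.51 -0.    1.43 -0.83] grip 0.103
z [-1.e-04 -0.e+00 -1.e+00] y [ 9.400e-01  3.411e-01 -1.000e-04] yaw y deg 19.94
stand x,y: 88.09 2.56 F [ 0.76 -0.18 -0.14] Fe,Fm 0.66 -0.43 T [-0.065  0.061  0.022]
```

View pics/z4.png

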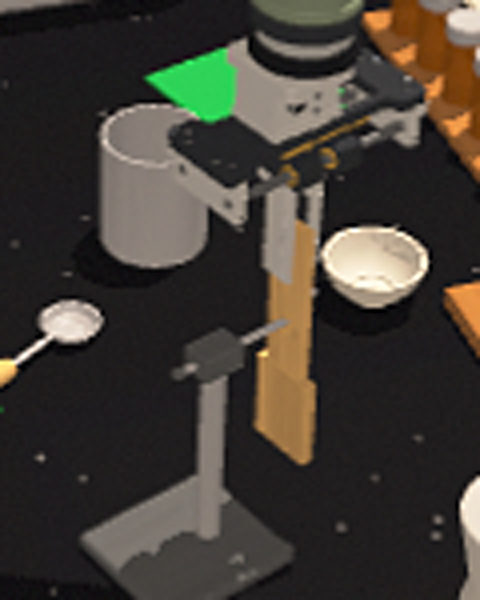

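>>> {"fn": "apply_moves", "kwargs": {
  "plan": [
    [[0.0079,0.0028,0],[0,0,0]],
    [[0,0,0],[0,0,0]]
  ]
}}

```text
time_s: 9.2
tool_pos: [545.4, -190.4, 241.3]
ee_rot: [0.574, 0.819, -0.0, -0.0]
contact_force: [-0.5, -0.5, -1.1]
grip_width: 0.105
```

>>> {"fn": "apply_moves", "kwargs": {
  "plan": [
    [[0,0,0],[0,0,0]]
  ]
}}

```text
time_s: 9.32
tool_pos: [545.4, -190.4, 241.3]
ee_rot: [0.574, 0.819, -0.0, -0.0]
contact_force: [1.1, -0.3, -1.2]
grip_width: 0.106
```

```bash
python3 - <<'E'
from h import *
rep()
E
```

```text
t 9.32 p [ 545.41 -190.44  241.31] q [-0.49  0.2   1.51 -0.    1.43 -0.83] grip 0.106
z [-2.e-04 -0.e+00 -1.e+00] y [ 9.401e-01  3.410e-01 -2.000e-04] yaw y deg 19.94
stand x,y: 88.51 2.56 F [ 1.11 -0.32 -1.18] Fe,Fm 0.93 -0.67 T [-0.119  0.157 -0.005]
```

>>> {"fn": "apply_moves", "kwargs": {
  "plan": [
    [[0.0079,0.0028,0],[0,0,0]],
    [[0,0,0],[0,0,0]]
  ]
}}

```text
time_s: 9.57
tool_pos: [545.7, -190.3, 241.3]
ee_rot: [0.574, 0.819, -0.0, -0.0]
contact_force: [-1.4, -0.9, 0.0]
grip_width: 0.109
```

```bash
python3 - <<'E'
from h import *
s=rep(); print('Tm',s['wrist_torque']@M3)
E
```

```text
t 9.57 p [ 545.71 -190.33  241.26] q [-0.49  0.2   1.51 -0.    1.43 -0.83] grip 0.109
z [-6.e-04 -1.e-04 -1.e+00] y [ 9.401e-01  3.410e-01 -6.000e-04] yaw y deg 19.94
stand x,y: 88.83 2.56 F [-1.35 -0.91  0.02] Fe,Fm -1.58 -0.4 T [-0.13   0.319 -0.031]
Tm 0.34458142556148996
```

>>> {"fn": "apply_moves", "kwargs": {
  "plan": [
    [[0,0,0],[0,0,0]]
  ]
}}

```text
time_s: 9.7
tool_pos: [545.8, -190.3, 241.2]
ee_rot: [0.574, 0.819, -0.0, -0.0]
contact_force: [-1.5, -1.0, -0.5]
grip_width: 0.108
```

```bash
python3 - <<'E'
from h import *
s=rep(); print('Tm',s['wrist_torque']@M3)
E
```

```text
t 9.7 p [ 545.75 -190.32  241.23] q [-0.49  0.2   1.51 -0.    1.43 -0.83] grip 0.108
z [-5.e-04 -1.e-04 -1.e+00] y [ 9.401e-01  3.410e-01 -5.000e-04] yaw y deg 19.94
stand x,y: 88.87 2.55 F [-1.52 -1.   -0.51] Fe,Fm -1.77 -0.43 T [-0.216  0.311 -0.019]
Tm 0.36574040022655974
```

```bash
cat >> h.py <<'E'
B=92.9; L=58.6; Z0=240.1-3.5-0.0  # TCP z when slot centre Z: z=Z0' ; upright Z=-3.5 at 240.1 => Z=0 at 243.6
ZB=243.6-L
def slotpose(s=None):
    s=s or get_state(); R=Rot.from_quat(s['ee_rot']).as_matrix(); a=-R[:,2] # up along tool
    th=np.arctan2(-(a@E3),a[2]); p=s['tool_pos']-L*a
    return p@E3-360-B, p[2]-ZB, np.degrees(th), p@M3+366.6
def rows(wps,start=None,keepy=True):
    x,z,t,y=start or slotpose(); out=[];y0=y
    f=lambda x,z,t:np.array([x-L*np.sin(np.radians(t)),z+L*np.cos(np.radians(t))])
    acc=np.zeros(6);
    S=f(x,z,t);t0=t
    for w in wps:
        q=f(*w[:3])-S; dy=(w[3]-y0) if len(w)>3 else 0
        d=np.r_[(E3*q[0]+np.array([0,0,q[1]])+M3*dy)/60, -M3*np.radians(w[2]-t0)/.15]
        r=np.round(d-acc,3); acc+=r; out.append([list(map(float,r[:3])),list(map(float,r[3:]))])
    print(out)
    return out
E
python3 - <<'E'
from h import *
from clr import clear
print(np.round(slotpose(),2))
rows([(-6,-1,0),(-8,0,0),(-8,0,0)])
E
```

```text
[-4.06 -2.37 -0.03  2.56]
[[[-0.031, -0.011, 0.023], [0.001, -0.003, -0.0]], [[-0.031, -0.011, 0.016], [0.0, -0.0, -0.0]], [[-0.0, -0.0, 0.0], [0.0, -0.0, -0.0]]]
```

>>> {"fn": "apply_moves", "kwargs": {
  "plan": [
    [[-0.031,-0.011,0.023],[0.001,-0.003,0]],
    [[-0.031,-0.011,0.016],[0,0,0]],
    [[0,0,0],[0,0,0]],
    [[0,0,0],[0,0,0]]
  ]
}}

```text
time_s: 10.2
tool_pos: [542.3, -191.6, 243.7]
ee_rot: [0.574, 0.819, 0.0, 0.0]
contact_force: [-0.4, -0.2, -0.2]
grip_width: 0.101
```

```bash
python3 - <<'E'
from h import *
from clr import clear
rep()
p=slotpose();print(np.round(p,2))
w=[(-6,0,4),(-4,0.1,9),(-2,.6,15),(0,1.1,21),(2,2.1,28),(2,2.1,28),(2,2.1,28)]
for a in w: print(a,[float(np.round(v,2)) for v in clear(a[0],a[1],np.radians(a[2]),True)])
rows(w)
E
```

```text
t 10.2 p [ 542.31 -191.56  243.71] q [-0.49  0.19  1.52  0.    1.43 -0.84] grip 0.101
z [ 8.e-04  1.e-04 -1.e+00] y [9.401e-01 3.410e-01 8.000e-04] yaw y deg 19.94
stand x,y: 85.22 2.56 F [-0.38 -0.17 -0.23] Fe,Fm -0.41 -0.03 T [-0.006  0.056 -0.025]
[-7.64  0.11  0.04  2.55]
(-6, 0, 4) [3.14, 3.14]
(-4, 0.1, 9) [2.65, 2.78]
(-2, 0.6, 15) [2.52, 2.4]
(0, 1.1, 21) [2.36, 2.47]
(2, 2.1, 28) [2.49, 2.58]
(2, 2.1, 28) [2.49, 2.58]
(2, 2.1, 28) [2.49, 2.58]
[[[-0.038, -0.014, -0.004], [0.156, -0.433, -0.0]], [[-0.048, -0.017, -0.008], [0.197, -0.547, -0.0]], [[-0.063, -0.023, -0.013], [0.237, -0.657, -0.0]], [[-0.06, -0.021, -0.023], [0.237, -0.657, -0.0]], [[-0.071, -0.026, -0.033], [0.276, -0.766, -0.0]], [[0.0, 0.0, -0.0], [-0.0, 0.0, -0.0]], [[0.0, 0.0, -0.0], [-0.0, 0.0, -0.0]]]
```

>>> {"fn": "apply_moves", "kwargs": {
  "plan": [
    [[-0.038,-0.014,-0.004],[0.156,-0.433,0]],
    [[-0.048,-0.017,-0.008],[0.197,-0.547,0]],
    [[-0.063,-0.023,-0.013],[0.237,-0.657,0]],
    [[0,0,0],[0,0,0]],
    [[0,0,0],[0,0,0]]
  ]
}}

```text
time_s: 10.82
tool_pos: [533.7, -195.1, 242.6]
ee_rot: [0.569, 0.812, 0.106, 0.075]
contact_force: [-0.2, 1.5, -0.4]
grip_width: 0.105
```

```bash
python3 - <<'E'
from h import *
s=rep();print('Tm',s['wrist_torque']@M3)
p=slotpose();print(np.round(p,2))
rows([(0,1.1,21),(2,2.1,28),(4,4.0,38),(4,4,38),(4,4,38)])
E
```

```text
t 10.82 p [ 533.66 -195.05  242.56] q [-0.63  0.05  1.7   0.23  1.25 -1.03] grip 0.105
z [ 0.2428  0.0868 -0.9662] y [0.9083 0.3295 0.2579] yaw y deg 19.94
stand x,y: 75.89 2.2 F [-0.17  1.53 -0.36] Fe,Fm 0.36 1.5 T [-0.062  0.205  0.041]
Tm 0.21379582327676208
[-1.9   0.95 14.94  2.17]
[[[-0.063, -0.023, -0.029], [0.239, -0.663, -0.0]], [[-0.07, -0.025, -0.033], [0.276, -0.766, -0.0]], [[-0.103, -0.037, -0.061], [0.394, -1.095, -0.0]], [[-0.0, -0.0, -0.0], [0.0, 0.0, -0.0]], [[-0.0, -0.0, -0.0], [0.0, 0.0, -0.0]]]
```

>>> {"fn": "apply_moves", "kwargs": {
  "plan": [
    [[0,0,0],[0,0,0]],
    [[0,0,0],[0,0,0]]
  ]
}}

```text
time_s: 11.08
tool_pos: [533.9, -194.6, 242.3]
ee_rot: [0.569, 0.812, 0.106, 0.075]
contact_force: [0.4, 0.1, -0.8]
grip_width: 0.106
```

```bash
python3 - <<'E'
from h import *
s=rep();print('Tm',s['wrist_torque']@M3)
p=slotpose();print(np.round(p,2))
E
```

```text
t 11.07 p [ 533.93 -194.56  242.27] q [-0.63  0.05  1.7   0.23  1.25 -1.03] grip 0.106
z [ 0.243   0.0876 -0.9661] y [0.9078 0.3305 0.2583] yaw y deg 20.01
stand x,y: 76.31 2.57 F [ 0.39  0.06 -0.8 ] Fe,Fm 0.39 -0.07 T [-0.098  0.2   -0.033]
Tm 0.2208852932170173
[-1.45  0.66 14.97  2.58]
```

```bash
python3 - <<'E'
from h import *
from clr import clear
p=slotpose();print(clear(p[0],p[1],np.radians(p[2]),True))
rows([(0.2,1.2,21),(2,2.1,28),(3.2,3.2,34),(4,4.0,39)])
E
```

```text
(np.float64(2.215614087948895), np.float64(2.4862567245263545))
[[[-0.066, -0.024, -0.023], [0.238, -0.66, -0.0]], [[-0.074, -0.026, -0.034], [0.276, -0.766, -0.0]], [[-0.063, -0.023, -0.035], [0.237, -0.657, -0.0]], [[-0.052, -0.019, -0.037], [0.197, -0.547, -0.0]]]
```

>>> {"fn": "apply_moves", "kwargs": {
  "plan": [
    [[-0.066,-0.024,-0.023],[0.238,-0.66,0]],
    [[-0.074,-0.026,-0.034],[0.276,-0.766,0]],
    [[0,0,0],[0,0,0]],
    [[-0.063,-0.023,-0.035],[0.237,-0.657,0]],
    [[0,0,0],[0,0,0]],
    [[-0.052,-0.019,-0.037],[0.197,-0.547,0]],
    [[0,0,0],[0,0,0]],
    [[0,0,0],[0,0,0]],
    [[0,0,0],[0,0,0]],
    [[0,0,0],[0,0,0]]
  ]
}}

```text
time_s: 12.32
tool_pos: [518.5, -200.2, 234.9]
ee_rot: [0.541, 0.772, 0.273, 0.192]
contact_force: [1.3, 0.2, -0.9]
grip_width: 0.103
```

```bash
python3 - <<'E'
from h import *
from clr import clear
s=rep();print('Tm',s['wrist_torque']@M3)
p=slotpose();print(np.round(p,2));print(clear(p[0],p[1],np.radians(p[2]),True))
cap('side','side5.png');rep()
a=cv2.imread('pics/side5.png')[150:300,240:360]
cv2.imwrite('pics/z5.png',cv2.resize(a,(480,600),interpolation=cv2.INTER_CUBIC))
E
```

```text
t 12.32 p [ 518.46 -200.21  234.87] q [-0.9  -0.06  1.96  0.73  1.11 -1.53] grip 0.103
z [ 0.592   0.2133 -0.7772] y [0.7301 0.2665 0.6292] yaw y deg 20.05
stand x,y: 59.84 2.5 F [ 1.25  0.21 -0.86] Fe,Fm 1.25 -0.23 T [-0.195  0.452  0.046]
Tm 0.4910013220012529
[ 3.81  4.32 38.99  2.5 ]
(np.float64(2.766193635964737), np.float64(2.5475650161386163))
t 12.38 p [ 518.33 -200.22  234.75] q [-0.9  -0.06  1.96  0.73  1.11 -1.53] grip 0.106
z [ 0.592   0.2134 -0.7772] y [0.7302 0.2663 0.6293] yaw y deg 20.03
stand x,y: 59.72 2.53 F [-1.22 -1.05 -1.59] Fe,Fm -1.51 -0.57 T [-0.22   0.421  0.013]
```

View pics/z5.png

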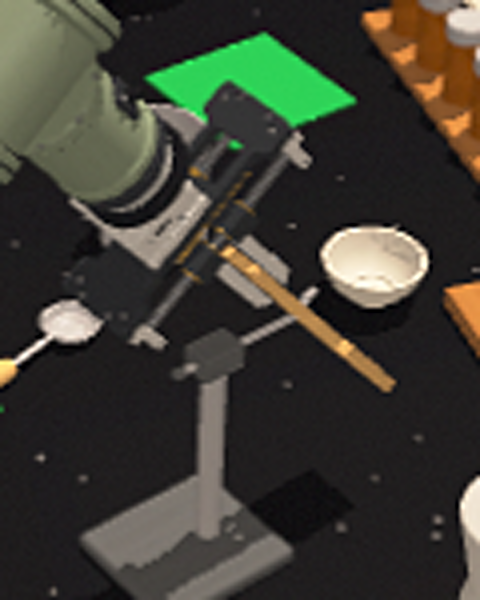

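>>> {"fn": "apply_moves", "kwargs": {
  "plan": [
    [[-0.016,-0.006,0.02],[0,0,0]],
    [[0,0,0],[0,0,0]],
    [[0,0,0],[0,0,0]],
    [[0,0,0],[0,0,0]]
  ]
}}

```text
time_s: 12.88
tool_pos: [517.0, -200.7, 235.5]
ee_rot: [0.541, 0.772, 0.273, 0.192]
contact_force: [-0.0, -0.4, -0.9]
grip_width: 0.104
```

```bash
cat >> h.py <<'E'
def feel():
    s=get_state();F=s['contact_force'];p=slotpose(s);A=np.radians(40);fe=F@E3;fz=F[2]
    n=-p[0]*np.sin(A)+p[1]*np.cos(A);ss=p[0]*np.cos(A)+p[1]*np.sin(A)
    print(round(s['time_s'],2),'X,Z,th,y',np.round(p,2),'s',round(ss,2),'n',round(n,2),'Fs',round(fe*np.cos(A)+fz*np.sin(A),2),'Fn',round(-fe*np.sin(A)+fz*np.cos(A),2),'Fm',round(F@M3,2),'Tm',round(s['wrist_torque']@M3,2),'T',s['wrist_torque'].round(2))
E
python3 -c "
from h import *
feel()"
```

```text
12.88 X,Z,th,y [ 2.25  5.01 39.    2.53] s 4.94 n 2.4 Fs -0.71 Fn -0.56 Fm -0.4 Tm 0.45 T [-0.15  0.42  0.01]
```

>>> {"fn": "apply_moves", "kwargs": {
  "plan": [
    [[-0.006,-0.002,0.008],[0,0,0]],
    [[0,0,0],[0,0,0]]
  ]
}}

```text
time_s: 13.12
tool_pos: [516.7, -200.9, 236.1]
ee_rot: [0.541, 0.772, 0.273, 0.192]
contact_force: [0.8, 1.1, -1.6]
grip_width: 0.1
```

```bash
python3 -c "
from h import *
feel()"
```

```text
13.12 X,Z,th,y [ 1.91  5.6  39.01  2.5 ] s 5.07 n 3.06 Fs -0.17 Fn -2.01 Fm 0.72 Tm 0.5 T [-0.21  0.46  0.05]
```

>>> {"fn": "apply_moves", "kwargs": {
  "plan": [
    [[-0.006,-0.002,0.008],[0,0,0]],
    [[0,0,0],[0,0,0]]
  ]
}}

```text
time_s: 13.38
tool_pos: [516.3, -201.0, 236.6]
ee_rot: [0.541, 0.772, 0.273, 0.192]
contact_force: [0.3, 0.6, -0.7]
grip_width: 0.107
```

```bash
python3 -c "
from h import *
feel()"
```

```text
13.38 X,Z,th,y [ 1.55  6.09 39.01  2.5 ] s 5.1 n 3.67 Fs -0.1 Fn -0.81 Fm 0.44 Tm 0.53 T [-0.25  0.47 -0.07]
```

>>> {"fn": "apply_moves", "kwargs": {
  "plan": [
    [[-0.006,-0.002,0.008],[0,0,0]],
    [[0,0,0],[0,0,0]]
  ]
}}

```text
time_s: 13.62
tool_pos: [516.0, -201.0, 236.9]
ee_rot: [0.541, 0.772, 0.273, 0.192]
contact_force: [2.8, 0.5, -2.5]
grip_width: 0.108
```

```bash
python3 -c "
from h import *
feel()"
```

```text
13.62 X,Z,th,y [ 1.27  6.32 39.01  2.63] s 5.04 n 4.03 Fs 0.57 Fn -3.68 Fm -0.53 Tm 0.35 T [-0.21  0.3  -0.04]
```

>>> {"fn": "apply_moves", "kwargs": {
  "plan": [
    [[0,0,0],[0,0,0]]
  ]
}}

```text
time_s: 13.75
tool_pos: [516.0, -201.0, 236.9]
ee_rot: [0.541, 0.772, 0.273, 0.192]
contact_force: [2.4, 0.2, -2.9]
grip_width: 0.103
```

```bash
python3 -c "
from h import *
feel()"
```

```text
13.75 X,Z,th,y [ 1.27  6.39 39.01  2.6 ] s 5.08 n 4.08 Fs -0.04 Fn -3.69 Fm -0.6 Tm 0.33 T [-0.19  0.28 -0.07]
```

```bash
sed -i 's/^B=92.9/B=92.3/' h.py; python3 - <<'E'
from h import *
from clr import *
feel()
N,TH=np.meshgrid(np.arange(-1,5,.1),np.arange(28,52,.5),indexing='ij')
for s in range(4,32,2):
    X=s*t[0]+N*n[0];Z=s*t[1]+N*n[1];C=clear(X,Z,np.radians(TH));
    i=np.unravel_index(C.argmax(),C.shape)
    C2=clear(s*t[0]+N[:,0]*n[0],s*t[1]+N[:,0]*n[1],np.radians(40))
    j=C2.argmax();print(s,'best',X[i].round(2),Z[i].round(2),TH[i],N[i].round(1),C[i].round(2),'| th40 n',N[j,0].round(1),C2[j].round(2))
E
```

```text
13.75 X,Z,th,y [ 1.87  6.39 39.01  2.6 ] s 5.54 n 3.7 Fs -0.04 Fn -3.69 Fm -0.6 Tm 0.33 T [-0.19  0.28 -0.07]
4 best 3.0 2.65 30.5 0.1 2.69 | th40 n 1.2 2.26
6 best 4.21 4.32 41.5 0.6 2.73 | th40 n 0.8 2.61
8 best 6.06 5.22 51.5 0.1 2.2 | th40 n 1.7 1.77
10 best 6.37 7.96 40.0 2.0 1.5 | th40 n 2.0 1.5
12 best 7.91 9.25 40.0 2.0 1.5 | th40 n 2.0 1.5
14 best 9.44 10.53 40.0 2.0 1.5 | th40 n 2.0 1.5
16 best 10.97 11.82 40.0 2.0 1.5 | th40 n 2.0 1.5
18 best 12.5 13.1 40.0 2.0 1.5 | th40 n 2.0 1.5
20 best 14.81 13.47 28.0 0.8 1.52 | th40 n 2.0 1.5
22 best 16.66 14.37 28.0 0.3 2.02 | th40 n 1.7 1.77
24 best 18.45 15.35 29.0 -0.1 2.53 | th40 n 1.2 2.3
26 best 20.37 16.18 28.5 -0.7 3.05 | th40 n 0.7 2.8
28 best 21.71 17.69 35.0 -0.4 3.44 | th40 n 0.2 3.3
30 best 22.34 20.05 49.5 1.0 3.59 | th40 n -0.0 3.58
```

```bash
python3 - <<'E'
from h import *
f=lambda s,n=2.0:(s*.766-n*.643,s*.643+n*.766,40)
rows([f(5.5,2.0),f(7),f(8.5),f(8.5)])
E
```

```text
[[[0.004, 0.002, -0.033], [0.039, -0.108, -0.0]], [[0.018, 0.006, 0.016], [-0.0, 0.0, -0.0]], [[0.018, 0.007, 0.016], [-0.0, 0.0, -0.0]], [[0.0, -0.0, 0.0], [-0.0, 0.0, -0.0]]]
```

>>> {"fn": "apply_moves", "kwargs": {
  "plan": [
    [[0.004,0.002,-0.033],[0.039,-0.108,0]],
    [[0,0,0],[0,0,0]],
    [[0.018,0.006,0.016],[0,0,0]],
    [[0,0,0],[0,0,0]],
    [[0,0,0],[0,0,0]],
    [[0,0,0],[0,0,0]]
  ]
}}

```text
time_s: 14.5
tool_pos: [517.3, -200.6, 236.1]
ee_rot: [0.539, 0.769, 0.28, 0.197]
contact_force: [-0.2, -0.9, -0.7]
grip_width: 0.107
```

```bash
python3 - <<'E'
from h import *
feel()
f=lambda s,n=2.0:(s*.766-n*.643,s*.643+n*.766,40)
rows([f(8.5),f(10),f(10)])
E
```

```text
14.5 X,Z,th,y [ 3.99  6.2  40.    2.55] s 7.04 n 2.19 Fs -0.79 Fn -0.21 Fm -0.79 Tm 0.47 T [-0.17  0.44 -0.01]
[[[0.019, 0.007, 0.013], [0.0, -0.0, -0.0]], [[0.018, 0.006, 0.016], [0.0, -0.0, -0.0]], [[0.0, 0.0, 0.0], [0.0, -0.0, -0.0]]]
```

>>> {"fn": "apply_moves", "kwargs": {
  "plan": [
    [[0.019,0.007,0.013],[0,0,0]],
    [[0,0,0],[0,0,0]],
    [[0.018,0.006,0.016],[0,0,0]],
    [[0,0,0],[0,0,0]],
    [[0,0,0],[0,0,0]]
  ]
}}

```text
time_s: 15.12
tool_pos: [519.5, -199.8, 237.8]
ee_rot: [0.539, 0.769, 0.28, 0.197]
contact_force: [0.1, 0.4, -1.1]
grip_width: 0.103
```

```bash
python3 - <<'E'
from h import *
feel()
f=lambda s,n=2.0:(s*.766-n*.643,s*.643+n*.766,40)
rows([f(11),f(12),f(13)])
E
```

```text
15.12 X,Z,th,y [ 6.33  7.88 39.99  2.57] s 9.91 n 1.97 Fs -0.55 Fn -0.99 Fm 0.31 Tm 0.56 T [-0.22  0.51 -0.01]
[[[0.013, 0.005, 0.012], [0.0, -0.001, -0.0]], [[0.012, 0.004, 0.011], [0.0, 0.0, -0.0]], [[0.012, 0.004, 0.01], [0.0, 0.0, -0.0]]]
```

>>> {"fn": "apply_moves", "kwargs": {
  "plan": [
    [[0.013,0.005,0.012],[0,0,0]],
    [[0,0,0],[0,0,0]],
    [[0.012,0.004,0.011],[0,0,0]],
    [[0,0,0],[0,0,0]]
  ]
}}

```text
time_s: 15.62
tool_pos: [521.1, -199.3, 239.2]
ee_rot: [0.539, 0.769, 0.28, 0.197]
contact_force: [0.9, 0.2, -0.5]
grip_width: 0.103
```

```bash
python3 - <<'E'
from h import *
feel()
f=lambda s,n=2.0:(s*.766-n*.643,s*.643+n*.766,40)
rows([f(13),f(14),f(15)])
E
```

```text
15.62 X,Z,th,y [ 7.98  9.34 40.    2.51] s 12.12 n 2.03 Fs 0.41 Fn -1.01 Fm -0.13 Tm 0.42 T [-0.12  0.4  -0.03]
[[[0.011, 0.004, 0.009], [0.0, -0.0, -0.0]], [[0.012, 0.004, 0.011], [0.0, -0.0, -0.0]], [[0.012, 0.005, 0.011], [0.0, -0.0, -0.0]]]
```

Free and on the centre line; carrying on.

>>> {"fn": "apply_moves", "kwargs": {
  "plan": [
    [[0.012,0.004,0.01],[0,0,0]],
    [[0,0,0],[0,0,0]],
    [[0.012,0.004,0.011],[0,0,0]],
    [[0,0,0],[0,0,0]],
    [[0.012,0.005,0.011],[0,0,0]],
    [[0,0,0],[0,0,0]]
  ]
}}

```text
time_s: 16.38
tool_pos: [523.2, -198.5, 241.1]
ee_rot: [0.539, 0.769, 0.28, 0.197]
contact_force: [-0.4, -0.1, -0.4]
grip_width: 0.106
```

```bash
python3 - <<'E'
from h import *
feel()
f=lambda s,n=2.0:(s*.766-n*.643,s*.643+n*.766,40)
rows([f(16),f(17),f(18)])
E
```

```text
16.38 X,Z,th,y [10.26 11.26 40.    2.51] s 15.1 n 2.03 Fs -0.6 Fn -0.02 Fm 0.04 Tm 0.46 T [-0.15  0.44  0.03]
[[[0.011, 0.004, 0.009], [0.0, -0.0, -0.0]], [[0.012, 0.004, 0.011], [0.0, -0.0, -0.0]], [[0.012, 0.005, 0.011], [0.0, -0.0, -0.0]]]
```

>>> {"fn": "apply_moves", "kwargs": {
  "plan": [
    [[0.012,0.004,0.01],[0,0,0]],
    [[0,0,0],[0,0,0]],
    [[0.012,0.004,0.011],[0,0,0]],
    [[0,0,0],[0,0,0]],
    [[0.012,0.005,0.011],[0,0,0]],
    [[0,0,0],[0,0,0]]
  ]
}}

```text
time_s: 17.12
tool_pos: [525.4, -197.7, 243.1]
ee_rot: [0.539, 0.769, 0.28, 0.197]
contact_force: [0.1, -0.0, -0.8]
grip_width: 0.105
```

```bash
python3 - <<'E'
from h import *
feel()
f=lambda s,n=2.0:(s*.766-n*.643,s*.643+n*.766,40)
rows([f(19.2),f(20.4),f(22,1.8),f(24,1.3)])
E
```

```text
17.12 X,Z,th,y [12.55 13.17 40.    2.51] s 18.08 n 2.03 Fs -0.43 Fn -0.63 Fm -0.03 Tm 0.49 T [-0.22  0.44 -0.01]
[[[0.014, 0.005, 0.012], [0.0, -0.0, -0.0]], [[0.014, 0.005, 0.013], [0.0, -0.0, -0.0]], [[0.021, 0.008, 0.014], [0.0, -0.0, -0.0]], [[0.029, 0.01, 0.015], [0.0, -0.0, -0.0]]]
```

>>> {"fn": "apply_moves", "kwargs": {
  "plan": [
    [[0.014,0.005,0.012],[0,0,0]],
    [[0,0,0],[0,0,0]],
    [[0.014,0.005,0.013],[0,0,0]],
    [[0,0,0],[0,0,0]],
    [[0.021,0.008,0.014],[0,0,0]],
    [[0,0,0],[0,0,0]],
    [[0.029,0.01,0.015],[0,0,0]],
    [[0,0,0],[0,0,0]]
  ]
}}

```text
time_s: 18.12
tool_pos: [530.1, -196.0, 246.3]
ee_rot: [0.539, 0.77, 0.28, 0.197]
contact_force: [-0.8, -1.1, -1.4]
grip_width: 0.106
```

```bash
python3 - <<'E'
from h import *
feel()
f=lambda s,n=2.0:(s*.766-n*.643,s*.643+n*.766,40)
rows([f(26.5,.6),f(29,.2),f(31,.0),f(34,.0),f(38,0),f(43,0),f(50,0),f(60,0)])
E
```

```text
18.12 X,Z,th,y [17.6  16.45 40.    2.52] s 24.06 n 1.29 Fs -1.72 Fn -0.32 Fm -0.77 Tm 0.43 T [-0.16  0.4   0.01]
[[[0.036, 0.013, 0.017], [0.0, -0.0, -0.0]], [[0.034, 0.012, 0.022], [0.0, -0.0, -0.0]], [[0.026, 0.01, 0.019], [0.0, -0.0, -0.0]], [[0.036, 0.013, 0.032], [0.0, -0.0, -0.0]], [[0.048, 0.017, 0.043], [0.0, -0.0, -0.0]], [[0.06, 0.022, 0.054], [0.0, -0.0, -0.0]], [[0.084, 0.03, 0.075], [0.0, -0.0, -0.0]], [[0.121, 0.043, 0.107], [0.0, -0.0, -0.0]]]
```

>>> {"fn": "apply_moves", "kwargs": {
  "plan": [
    [[0.036,0.013,0.017],[0,0,0]],
    [[0,0,0],[0,0,0]],
    [[0.034,0.012,0.022],[0,0,0]],
    [[0.026,0.01,0.019],[0,0,0]],
    [[0.036,0.013,0.032],[0,0,0]],
    [[0.048,0.017,0.043],[0,0,0]],
    [[0.06,0.022,0.054],[0,0,0]],
    [[0.084,0.03,0.075],[0,0,0]],
    [[0.121,0.043,0.107],[0,0,0]],
    [[0,0,0],[0,0,0]]
  ]
}}

```text
time_s: 19.38
tool_pos: [557.5, -186.4, 269.4]
ee_rot: [0.539, 0.77, 0.28, 0.198]
contact_force: [-0.2, -0.6, -1.8]
grip_width: 0.106
```

```bash
python3 - <<'E'
from h import *
feel();rep()
cap('side','side6.png')
a=cv2.imread('pics/side6.png')[130:300,220:390]
cv2.imwrite('pics/z6.png',cv2.resize(a,(590,590),interpolation=cv2.INTER_CUBIC))
E
```

```text
19.38 X,Z,th,y [46.68 39.55 40.04  2.25] s 61.18 n 0.29 Fs -1.43 Fn -1.1 Fm -0.45 Tm 0.5 T [-0.2   0.46 -0.02]
t 19.38 p [ 557.52 -186.37  269.41] q [-0.81 -0.05  1.88  0.72  1.11 -1.43] grip 0.106
z [ 0.6055  0.2175 -0.7656] y [0.7189 0.2631 0.6434] yaw y deg 20.1
stand x,y: 101.28 2.28 F [-0.21 -0.56 -1.76] Fe,Fm -0.39 -0.45 T [-0.201  0.462 -0.017]
```

View pics/z6.png

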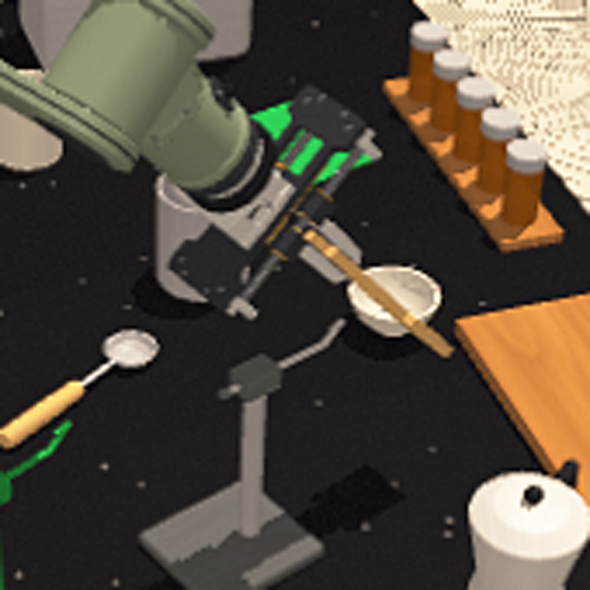

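```bash
python3 - <<'E'
from h import *
from scipy.optimize import least_squares
P=np.load('pts_side_canister_93.npy')[:,2:]
print(np.histogram(P[:,2],bins=[-10,5,20,40,60,80,95,105,108,115]))
w=P[(P[:,2]>15)&(P[:,2]<95)&(P[:,1]<165)&(np.abs(P[:,0]-558)<60)]
f=lambda c:np.hypot(w[:,0]-c[0],w[:,1]-c[1])-47
r=least_squares(f,[558,163],loss='soft_l1');print('side wall',r.x,np.abs(f(r.x)).mean(),len(w))
for cam in('side','top'):
    P=np.load(f'pts_{cam}_canister_{93 if cam=="side" else 65}.npy')[:,2:]
    w=P[(P[:,2]>106)&(P[:,2]<114)]
    f=lambda c:np.hypot(w[:,0]-c[0],w[:,1]-c[1])-45.5
    r=least_squares(f,[558,163],loss='soft_l1');print(cam,'rim',r.x,np.abs(f(r.x)).mean(),len(w))
E
```

```text
(array([ 47,  79, 125, 151, 211, 172, 128,  41,  37]), array([-10,   5,  20,  40,  60,  80,  95, 105, 108, 115]))
side wall [558.35611019 163.64797959] 2.5485014454176325 485
side rim [558.30256988 161.52107531] 1.9888046834230784 64
top rim [558.53775288 162.40087859] 0.9495573721858785 106
```

>>> {"fn": "apply_moves", "kwargs": {
  "plan": [
    [[0.02,0,0.3],[0,0,0]],
    [[0,0.2,0.3],[-0.175,0.486,0]],
    [[0,0.45,0.2],[-0.175,0.486,0]],
    [[-0.05,0.6,0.05],[-0.175,0.486,0]],
    [[-0.1,0.7,0],[-0.175,0.486,0]],
    [[-0.1,0.7,0],[-0.175,0.486,0]],
    [[-0.1,0.7,0],[-0.175,0.486,0]],
    [[-0.1,0.7,0],[-0.175,0.486,0]],
    [[-0.07,0.7,0],[-0.175,0.484,0]],
    [[-0.05,0.5,0],[0,0,0]],
    [[0,0.38,0],[0,0,0]],
    [[0,0,0],[0,0,0]]
  ]
}}

```text
time_s: 20.92
tool_pos: [523.7, 152.7, 320.4]
ee_rot: [0.573, 0.819, 0.033, 0.023]
contact_force: [-0.3, -1.1, -0.8]
grip_width: 0.105
```

>>> {"fn": "apply_moves", "kwargs": {
  "plan": [
    [[0,0,0],[0,0,0]],
    [[0,0,0],[0,0,0]],
    [[0,0,0],[0,0,0]]
  ]
}}

```text
time_s: 21.3
tool_pos: [523.8, 150.5, 319.5]
ee_rot: [0.574, 0.818, 0.032, 0.023]
contact_force: [-0.0, 0.1, -1.2]
grip_width: 0.108
```

```bash
cat >> h.py <<'E'
def foot():
    s=get_state(); R=Rot.from_quat(s['ee_rot']).as_matrix(); f=s['tool_pos']+175.1*R[:,2]-1.5*M3
    c=np.array([558.5,162.4,0]); d=f-c
    print('foot',f.round(1),'rel canister e,m,z',(d@E3).round(2),(d@M3).round(2),f[2].round(2),'th',np.degrees(np.arctan2(R[:,2]@E3,-R[2,2])).round(2),'thm',np.degrees(np.arctan2(R[:,2]@M3,-R[2,2])).round(2))
E
python3 - <<'E'
from h import *
rep();foot()
for c in('side','top'):
    im,d=cap(c,c+'7.png');np.save(c+'7.npy',d)
a=cv2.imread('pics/side7.png')[60:240,200:380];b=cv2.imread('pics/top7.png')[130:250,150:300]
cv2.imwrite('pics/z7.png',np.hstack([cv2.resize(a,(400,400),interpolation=cv2.INTER_CUBIC),cv2.resize(b,(400,400),interpolation=cv2.INTER_CUBIC)]))
E
```

```text
t 21.3 p [523.82 150.51 319.48] q [ 0.11  0.03  1.54  0.02  1.49 -0.24] grip 0.108
z [ 0.0739  0.0265 -0.9969] y [0.9377 0.3385 0.0785] yaw y deg 19.85
stand x,y: 183.78 330.61 F [-0.04  0.14 -1.16] Fe,Fm 0.01 0.15 T [-0.05   0.108 -0.03 ]
foot [537.3 153.7 144.9] rel canister e,m,z -22.91 -0.96 144.92 th 4.5 thm -0.01
```

View pics/z7.png

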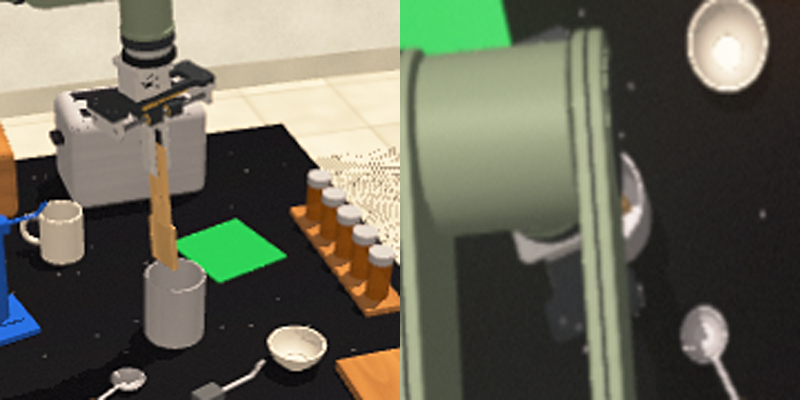

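```bash
python3 - <<'E'
from h import *
d=np.load('side7.npy');im=cv2.imread('pics/side7.png').astype(int)
v,u=np.mgrid[120:185,262:295];v=v.ravel();u=u.ravel()
c=im[v,u];k=(c[:,2]-c[:,0]>50)&(d[v,u]>0);P=pix2world('side',np.c_[u,v][k],d[v,u][k])
k=np.abs(P[:,1]-155)<60;P=P[k]
R=get_state(); Rm=Rot.from_quat(R['ee_rot']).as_matrix(); f=R['tool_pos']+175.1*Rm[:,2]-1.5*M3
q=(P-f)@np.c_[Rm[:,1],M3,-Rm[:,2]]
print(len(q),np.percentile(q,[2,50,98],axis=0).round(1))
b=q[(q[:,2]>5)&(q[:,2]<70)];print('blade',len(b),np.percentile(b,[2,25,50,75,98],axis=0).round(1))
E
```

```text
449 [[ -8.5 -31.2   4. ]
 [ -3.8 -10.9  85. ]
 [  5.5  21.  204.2]]
blade 175 [[ -9.3 -32.6   6.5]
 [ -6.1 -24.7  22.4]
 [ -4.2  -9.7  37.9]
 [ -2.5   6.4  54.9]
 [  2.8  22.8  68.6]]
```

>>> {"fn": "apply_moves", "kwargs": {
  "plan": [
    [[0.002,0.045,0],[0,0,0]],
    [[0,0,-0.25],[0,0,0]],
    [[0,0,-0.25],[0,0,0]],
    [[0,0,-0.25],[0,0,0]],
    [[0,0,-0.25],[0,0,0]],
    [[0,0,0],[0,0,0]],
    [[0,0,0],[0,0,0]]
  ]
}}

```text
time_s: 22.28
tool_pos: [524.1, 154.1, 259.6]
ee_rot: [0.574, 0.818, 0.032, 0.023]
contact_force: [0.2, -0.1, -0.6]
grip_width: 0.106
```

```bash
python3 - <<'E'
from h import *
rep();foot()
im,d=cap('side','side8.png')
a=cv2.imread('pics/side8.png')[110:230,220:340]
cv2.imwrite('pics/z8.png',cv2.resize(a,(590,590),interpolation=cv2.INTER_CUBIC))
E
```

```text
t 22.27 p [524.09 154.11 259.63] q [ 0.12  0.06  1.63  0.02  1.37 -0.23] grip 0.106
z [ 0.0743  0.0267 -0.9969] y [0.9371 0.3399 0.079 ] yaw y deg 19.94
stand x,y: 185.26 333.91 F [ 0.2  -0.12 -0.55] Fe,Fm 0.15 -0.19 T [-0.024  0.043 -0.02 ]
foot [537.6 157.4  85.1] rel canister e,m,z -21.35 2.35 85.08 th 4.53 thm -0.0
```

View pics/z8.png

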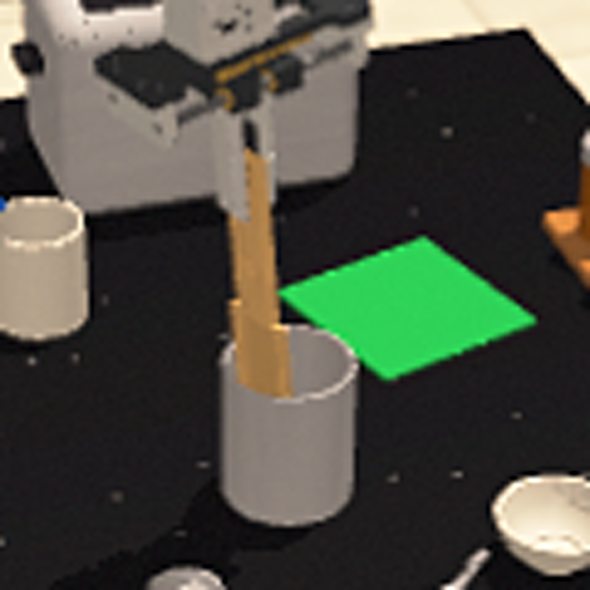

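>>> {"fn": "apply_moves", "kwargs": {
  "plan": [
    [[0,0,-0.2],[0,0,0]],
    [[0,0,-0.2],[0,0,0]],
    [[0,0,0],[0,0,0]]
  ]
}}

```text
time_s: 22.7
tool_pos: [522.6, 154.0, 233.4]
ee_rot: [0.574, 0.818, 0.031, 0.021]
contact_force: [-0.4, 0.5, -1.0]
grip_width: 0.102
```

>>> {"fn": "apply_moves", "kwargs": {
  "plan": [
    [[0,0,-0.2],[0,0,0]],
    [[0,0,-0.2],[0,0,0]],
    [[0,0,0],[0,0,0]]
  ]
}}

```text
time_s: 23.08
tool_pos: [522.9, 154.2, 209.7]
ee_rot: [0.574, 0.818, 0.031, 0.021]
contact_force: [-0.6, 0.6, -1.2]
grip_width: 0.104
```

>>> {"fn": "apply_moves", "kwargs": {
  "plan": [
    [[0,0,-0.2],[0,0,0]],
    [[0,0,-0.15],[0,0,0]],
    [[0,0,0],[0,0,0]],
    [[0,0,0],[0,0,0]]
  ]
}}

```text
time_s: 23.58
tool_pos: [523.8, 154.0, 190.4]
ee_rot: [0.574, 0.818, 0.032, 0.023]
contact_force: [-0.1, 0.6, -0.6]
grip_width: 0.103
```

```bash
python3 - <<'E'
from h import *
rep();foot()
E
```

```text
t 23.57 p [523.8  154.02 190.4 ] q [ 0.12  0.12  1.71  0.02  1.23 -0.24] grip 0.103
z [ 0.0736  0.0264 -0.9969] y [0.9372 0.34   0.0782] yaw y deg 19.94
stand x,y: 184.95 333.92 F [-0.06  0.58 -0.63] Fe,Fm 0.14 0.57 T [-0.016  0.051  0.009]
foot [537.2 157.2  15.8] rel canister e,m,z -21.8 2.37 15.83 th 4.48 thm -0.0
```

>>> {"fn": "apply_moves", "kwargs": {
  "plan": [
    [[0,0,-0.07],[0,0,0]],
    [[0,0,-0.07],[0,0,0]],
    [[0,0,0],[0,0,0]],
    [[0,0,0],[0,0,0]]
  ]
}}

```text
time_s: 24.08
tool_pos: [523.8, 154.1, 181.9]
ee_rot: [0.574, 0.818, 0.032, 0.023]
contact_force: [0.0, 0.4, 0.4]
grip_width: 0.106
```

>>> {"fn": "apply_moves", "kwargs": {
  "plan": [
    [[0,0,-0.02],[0,0,0]],
    [[0,0,0],[0,0,0]],
    [[0,0,0],[0,0,0]]
  ]
}}

```text
time_s: 24.45
tool_pos: [523.8, 154.1, 180.8]
ee_rot: [0.574, 0.818, 0.032, 0.023]
contact_force: [0.1, -0.9, -0.3]
grip_width: 0.102
```

>>> {"fn": "apply_moves", "kwargs": {
  "plan": [
    [[0,0,-0.02],[0,0,0]],
    [[0,0,0],[0,0,0]],
    [[0,0,0],[0,0,0]]
  ]
}}

```text
time_s: 24.82
tool_pos: [523.8, 154.1, 179.5]
ee_rot: [0.574, 0.818, 0.032, 0.023]
contact_force: [-0.2, 0.0, -1.2]
grip_width: 0.102
```

```bash
python3 - <<'E'
from h import *
rep();foot()
E
```

```text
t 24.82 p [523.79 154.08 179.55] q [ 0.12  0.13  1.72  0.02  1.21 -0.24] grip 0.102
z [ 0.0736  0.0266 -0.9969] y [0.9372 0.3399 0.0783] yaw y deg 19.94
stand x,y: 184.96 333.98 F [-0.2   0.01 -1.19] Fe,Fm -0.19 0.08 T [-0.074  0.105  0.018]
foot [537.2 157.3   5. ] rel canister e,m,z -21.77 2.45 4.99 th 4.49 thm 0.01
```

>>> {"fn": "apply_moves", "kwargs": {
  "plan": [
    [[0,0,-0.015],[0,0,0]],
    [[0,0,0],[0,0,0]]
  ]
}}

```text
time_s: 25.08
tool_pos: [523.9, 154.1, 179.3]
ee_rot: [0.574, 0.818, 0.032, 0.023]
contact_force: [-2.1, -0.4, 3.0]
grip_width: 0.102
```

>>> {"fn": "apply_moves", "kwargs": {
  "plan": [
    [[0,0,-0.015],[0,0,0]],
    [[0,0,0],[0,0,0]]
  ]
}}

```text
time_s: 25.32
tool_pos: [524.0, 154.1, 179.2]
ee_rot: [0.574, 0.818, 0.032, 0.023]
contact_force: [-3.3, -2.4, 8.5]
grip_width: 0.11
```

>>> {"fn": "apply_moves", "kwargs": {
  "plan": [
    [[0,0,0],[0,0,0]]
  ]
}}

```text
time_s: 25.45
tool_pos: [524.0, 154.1, 179.2]
ee_rot: [0.574, 0.818, 0.032, 0.023]
contact_force: [-3.0, -0.9, 7.7]
grip_width: 0.106
```

```bash
python3 - <<'E'
from h import *
rep();foot()
E
```

```text
t 25.45 p [524.   154.07 179.2 ] q [ 0.12  0.13  1.72  0.02  1.21 -0.24] grip 0.106
z [ 0.0743  0.0266 -0.9969] y [0.9371 0.3401 0.0789] yaw y deg 19.95
stand x,y: 185.16 333.89 F [-3.05 -0.92  7.72] Fe,Fm -3.18 0.17 T [-0.175  0.987  0.034]
foot [537.5 157.3   4.6] rel canister e,m,z -21.46 2.32 4.64 th 4.52 thm -0.01
```

>>> {"fn": "apply_moves", "kwargs": {
  "plan": [
    [[0,0,0.015],[0,0,0]],
    [[0,0,0.005],[0,0,0]],
    [[0,0,0],[0,0,0]]
  ]
}}

```text
time_s: 25.82
tool_pos: [523.9, 154.1, 179.2]
ee_rot: [0.574, 0.818, 0.032, 0.023]
contact_force: [-1.7, -0.7, 5.0]
grip_width: 0.106
```

>>> {"fn": "apply_moves", "kwargs": {
  "plan": [
    [[0,0,0],[0,0,0]],
    [[0,0,0],[0,0,0]],
    [[0,0,0],[0,0,0]],
    [[0,0,0],[0,0,0]]
  ],
  "hand": 0.84
}}

```text
time_s: 26.32
tool_pos: [523.8, 154.1, 178.7]
ee_rot: [0.574, 0.818, 0.032, 0.022]
contact_force: [0.5, 0.1, 0.7]
grip_width: 0.157
```

```bash
python3 - <<'E'
from h import *
rep();foot()
im,d=cap('side','side9.png')
a=cv2.imread('pics/side9.png')[110:230,220:340]
cv2.imwrite('pics/z9.png',cv2.resize(a,(590,590),interpolation=cv2.INTER_CUBIC))
E
```

```text
t 26.32 p [523.75 154.08 178.71] q [ 0.12  0.13  1.72  0.02  1.21 -0.24] grip 0.157
z [ 0.0735  0.0266 -0.9969] y [0.9372 0.3399 0.0782] yaw y deg 19.93
stand x,y: 184.93 333.99 F [0.53 0.13 0.73] Fe,Fm 0.54 -0.05 T [-0.056  0.035  0.017]
foot [537.1 157.3   4.1] rel canister e,m,z -21.82 2.48 4.15 th 4.48 thm 0.01
```

View pics/z9.png

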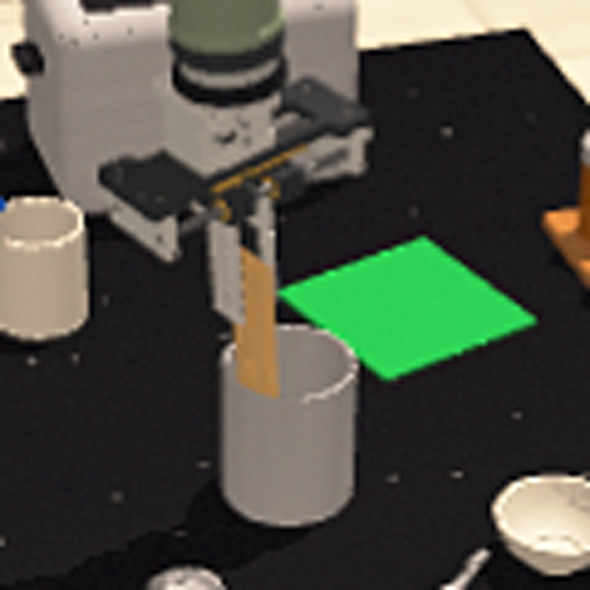

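Released loosely, resting on the floor. I open a bit more, then fully.

>>> {"fn": "apply_moves", "kwargs": {
  "plan": [
    [[0,0,0],[0,0,0]],
    [[0,0,0],[0,0,0]],
    [[0,0,0],[0,0,0]]
  ],
  "hand": 0.75
}}

```text
time_s: 26.75
tool_pos: [523.8, 154.1, 179.0]
ee_rot: [0.574, 0.818, 0.032, 0.023]
contact_force: [-0.5, 0.8, 0.1]
grip_width: 0.248
```

>>> {"fn": "apply_moves", "kwargs": {
  "plan": [
    [[0,0,0],[0,0,0]],
    [[0,0,0],[0,0,0]],
    [[0,0,0],[0,0,0]],
    [[0,0,0],[0,0,0]]
  ],
  "hand": 0.4
}}

```text
time_s: 27.25
tool_pos: [523.8, 154.1, 179.0]
ee_rot: [0.574, 0.818, 0.032, 0.023]
contact_force: [0.5, 0.4, 0.3]
grip_width: 0.595
```

```bash
python3 - <<'E'
from h import *
rep();foot()
im,d=cap('side','side10.png')
a=cv2.imread('pics/side10.png')[110:230,220:340]
cv2.imwrite('pics/z10.png',cv2.resize(a,(590,590),interpolation=cv2.INTER_CUBIC))
E
```

```text
t 27.25 p [523.78 154.07 178.96] q [ 0.12  0.13  1.72  0.02  1.21 -0.24] grip 0.595
z [ 0.0737  0.0266 -0.9969] y [0.9372 0.3399 0.0784] yaw y deg 19.94
stand x,y: 184.95 333.97 F [0.48 0.37 0.3 ] Fe,Fm 0.58 0.19 T [-0.072  0.086  0.081]
foot [537.2 157.3   4.4] rel canister e,m,z -21.76 2.45 4.4 th 4.49 thm 0.0
```

View pics/z10.png

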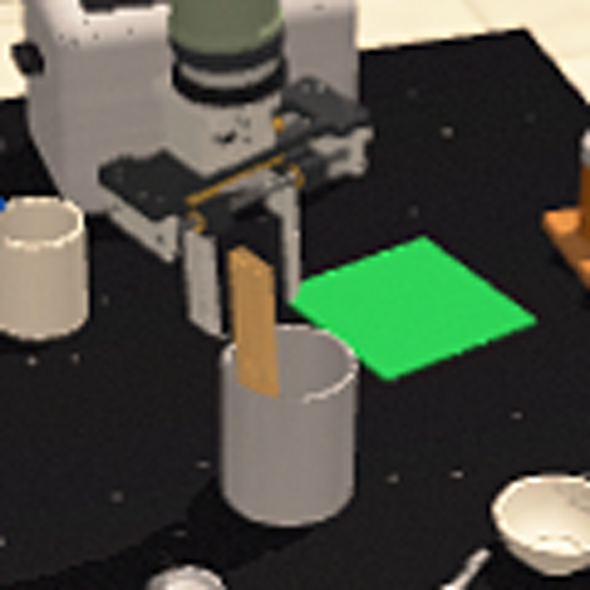

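>>> {"fn": "apply_moves", "kwargs": {
  "plan": [
    [[0,0,0],[0,0,0]],
    [[0,0,0],[0,0,0]],
    [[0,0,0],[0,0,0]],
    [[-0.02,-0.007,0.3],[0,0,0]],
    [[-0.03,-0.01,0.5],[0,0,0]],
    [[-0.03,-0.01,0.7],[0,0,0]],
    [[0,0,0.9],[0,0,0]],
    [[0,0,0.5],[0,0,0]],
    [[0,0,0],[0,0,0]],
    [[0,0,0],[0,0,0]]
  ],
  "hand": 0
}}

```text
time_s: 28.55
tool_pos: [518.3, 152.4, 351.9]
ee_rot: [0.574, 0.818, 0.031, 0.022]
contact_force: [-0.7, 0.8, -0.6]
grip_width: 1.0
```

```bash
python3 - <<'E'
from h import *
from scipy.optimize import least_squares
rep()
im,d=cap('side','side11.png')
for r in nets.regions_of('side','canister')[:1]:
    v,u=np.nonzero(r['region']&(d>0));P=pix2world('side',np.c_[u,v],d[v,u])
    w=P[(P[:,2]>15)&(P[:,2]<95)&(P[:,1]<165)&(np.abs(P[:,0]-558)<60)]
    print(r['confidence'],least_squares(lambda c:np.hypot(w[:,0]-c[0],w[:,1]-c[1])-47,[558,163],loss='soft_l1').x,'was 558.4 163.6')
c=cv2.imread('pics/side11.png').astype(int)
v,u=np.mgrid[120:205,255:305];v=v.ravel();u=u.ravel();q=c[v,u];k=(q[:,2]-q[:,0]>50)&(d[v,u]>0)
P=pix2world('side',np.c_[u,v][k],d[v,u][k]);P=P[(np.abs(P[:,1]-155)<60)]
print('paddle visible',len(P),'zmax',np.percentile(P[:,2],99),'top',P[P[:,2]>np.percentile(P[:,2],92)].mean(0).round(1))
a=cv2.imread('pics/side11.png')[110:230,220:340]
cv2.imwrite('pics/z11.png',cv2.resize(a,(590,590),interpolation=cv2.INTER_CUBIC))
E
```

```text
t 28.55 p [518.33 152.37 351.87] q [ 0.11  0.01  1.5   0.02  1.56 -0.23] grip 1.0
z [ 0.072   0.0264 -0.9971] y [0.9373 0.3399 0.0767] yaw y deg 19.93
stand x,y: 179.24 334.22 F [-0.68  0.83 -0.57] Fe,Fm -0.36 1.01 T [-0.026  0.092 -0.019]
0.77 [558.79122437 163.70810901] was 558.4 163.6
paddle visible 235 zmax 210.92876775909835 top [525.8 144.8 209.7]
```

View pics/z11.png

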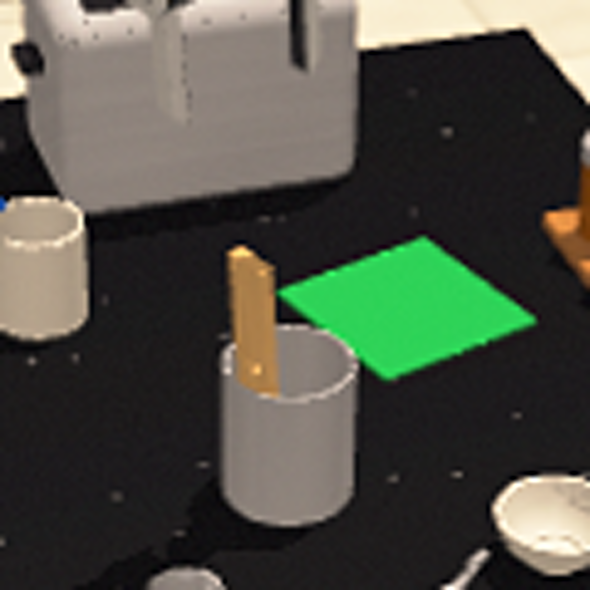

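View pics/side11.png

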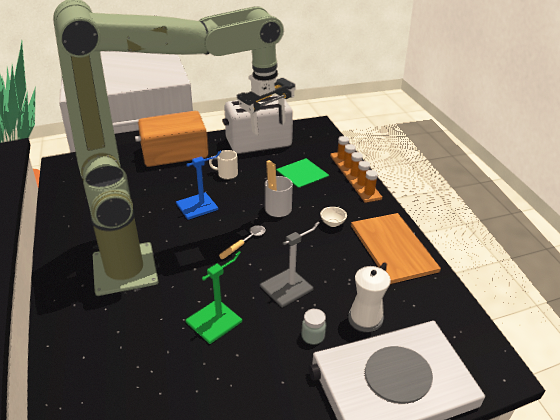

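The full side picture shows the paddle standing in the canister at about (272,178). The canister, stand and other items are where they were, and the gripper is well clear. I hand it in.

>>> {"fn": "apply_moves", "kwargs": {
  "plan": [
    [[0,0,0],[0,0,0]],
    [[0,0,0],[0,0,0]],
    [[0,0,0],[0,0,0]],
    [[0,0,0],[0,0,0]]
  ]
}}

```text
time_s: 29.15
tool_pos: [519.0, 152.5, 352.9]
ee_rot: [0.574, 0.818, 0.032, 0.023]
contact_force: [-0.5, 0.7, -0.8]
grip_width: 0.998
```

```bash
python3 - <<'E'
from h import *
im,d=cap('side','side12.png')
a=cv2.imread('pics/side11.png').astype(int);b=cv2.imread('pics/side12.png').astype(int)
print('diff in paddle area',np.abs(a-b)[150:220,255:300].mean(),'elsewhere still',np.abs(a-b)[230:400,350:].mean())
print(order.job_done())
E
```

```text
diff in paddle area 1.1857142857142857 elsewhere still 0.7717553688141924
the job is handed in; nothing more can be done
None
```

The paddle is off the hook and standing blade down in the canister. I handed the job in at about 29 s of the 67 s allowed; it reports no verdict.

- **Off the hook:** I felt for the bend with the slot's upper edge and for the rising bar's underside with its lower edge. Then I backed the paddle out along the rising bar, tilted 40°. The highest force I read on the hook was about 4 N. The two feels differed by about 0.4 mm, and I corrected for that before passing the barb.
- **Into the canister:** I lowered it until it touched the floor, which briefly pressed about 8 N, then eased off. I opened the gripper in stages so the paddle tipped gently into a lean.
- **Last checks:**
  - The paddle's top is about 210 mm up, which puts its bottom edge on the canister's floor.
  - The canister measured within 0.5 mm of its first position.
  - Two pictures half a second apart showed no visible movement of the paddle.
  - The open gripper is well clear, with its fingertips about 125 mm above the paddle.
- **Not settled:** The side camera put the blade about 4 mm off sideways from where I had calculated. I shifted only part of that, and it went in without touching the wall. I checked the bystanders by eye in the picture and did not measure them.

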